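# Refit the grease filter in a bench-top kitchen extractor

## Robot

A 6-joint arm with a two-finger parallel gripper is mounted at the origin on the work surface. World frame = base frame: x ahead of the robot, y to its left, z up, the work surface at z = 0. Lengths are in mm, angles in rad, forces in N, time in s.
With the tool pointing down it reaches from about 250 to 725 mm from the base axis. Payload 9.7 kg.
Tool frame: the origin (TCP) lies on the mounting face of the last link; the fingertips stand 173 mm ahead of it and the grasp point (between the pads) lies 155 mm ahead of it; y points along the fingers, z is the direction in which the jaws open and shut, and the axes are right-handed (so a half turn about y gives the same grasp; the last joint's range is limited). The gripper opens to 85 mm and grips with 20 to 120 N. Pads are 22 mm wide; open, the fingers measure 114 mm over their backs; the gripper's body (76 mm by 85 mm) begins 54 mm behind the grasp point. The pads swing forward as they close: fully open they stand 13 mm farther back than shut.
Start: joints at [1.284, 0.087, 0.176, 1.66, 0, 1.571], TCP at [155.584, 527.533, 404.684] pointing down, gripper open.
Joint ranges: [-3.13, 3.13], [-0.85, 1.81], [-1.15, 1.24], [-2.2, 2.28], [-1.44, 1.52], [-3.14, 3.14]. Speed limits (rad/s): [2.22, 2.22, 2.57, 3.14, 3.14, 3.14].

## Interface

Orientations are given as a rotation vector (axis times angle).
In Python, from bench import arm gives the robot as it stands. The module is installed in compiled form; this text tells all that it offers.
- The arm moves only by the tool carry_out, never from a script. Its argument "rows" is a list of rows, each a list of 5 numbers: the shift along the tool's x, y, z in units of 50 mm (1.0 is 50 mm), then the turn about the tool's y in rad, then the gripper's target within -1 to 1 (shut at 1, half-way at 0, fully open at -1). A call has 1 to 12 rows; each row is the pose to reach, as a shift and turn from the pose commanded when the call began, along the tool's axes at that moment; what a row does not reach only later rows make up. A row lasts 1/10 s, in which the tool goes at most 50 mm and 8.59 degrees, less where a joint would pass 70% of its speed; a pose out of reach is approached as far as the arm can. A call with a gripper value outside its range is refused whole. The fingers move at their own pace and stop on an object; "force" is the grip in N (left out, the last holds). Time passes only in rows, so rows that repeat a pose let the fingers close. It gives the time, the measured TCP pose, the force and the opening at its end, in the units of the state.
- arm.sense(): the state, without advancing time (a new reading comes with each control period).
- arm.read_camera(name): name is "scene" or "top"; returns the picture (480x640x3 uint8, red, green, blue); there is no depth.
- arm.get_calibration(name): a dict with "K" (3x3 intrinsics, pixels), "extrinsics" (4x4, takes a point from camera to world coordinates). Camera axes: x right, y down, z forward; pixel columns grow to the right and rows downward; lengths in mm; the calibration is good to about 2 mm. A picture is of the moment at which its call begins. get_calibration takes no time and is no camera call.
- arm.sign_off(): hands the job in, once; it reports no verdict.
The state is a dict: "time": time; "qpos": joint angles; "qd": joint speeds; "effort": joint torques, N m; "tool_pos": TCP position; "orientation": TCP orientation; "contact_force": force on the tool from outside, world axes, zero at the start; "wrist_torque": the same for the moment, N m; "gripper_width": finger opening in mm.
Only numpy, scipy, OpenCV 4.12 (cv2) and the standard library are available. Lean on these libraries where they do the work, as an engineer would, in place of code of your own. Each camera call takes 0.05 s, during which the arm holds its last target.

## Task

Put the little extractor back into service: take the washed grease filter by its handle from the blue draining mat and press it down squarely onto the sloped bed until it snaps fully home between the two spring clips, and let go. Then push the grease drawer under it fully shut, and last of all flip the green fan switch all the way over to on. Leave the jar, the bowl and the canister where they stand.

Things in the scene. Friction and masses are not known exactly. Their poses are not given: they have to be found in the camera images.
- filter: Loose steel baffle filter, 0.26 to 0.4 kg: panel 110 (x) by 200 (y) by 16 thick. Both y ends carry a V nose (45 degree chamfers above and below), tips at y +-108, 8 above the underside. Black bail handle on top. Origin: centre of the underside, z up to the handle. Starts flat on the mat, y axis within 0.4 rad of world y. May be fitted either way round (half turn about z).
- filter_handle (a point): Centre of the filter's black handle bar, 46 above the filter's underside, over its centre; axes as the filter's. The bar is 12 wide (x), 80 long (y), 24 tall (34 to 58 above the underside), on two posts 12 square at y +-34; 18 free under it, above the panel.
- mat: Blue ribbed draining mat, fixed, 170 (x) by 270 (y) by 6 thick; origin at the centre of its underside, on the worktop. It lies to one side of the robot, the extractor to the other; which is which varies.
- unit: Fixed aluminium extractor, wedge-shaped: 220 deep (x) by 280 wide (y), 62 high in front, 189 at the back; its top slopes 30 degrees down to its front (-x, roughly towards the robot). Origin: centre of its underside on the worktop. A pod on its -y side carries the fan switch.
- bed: Sloped dark filter bed on the housing. Origin: centre of its surface, where the filter's origin lies when seated; z = outward normal (30 degrees off vertical, leaning to the unit's front), x up the slope, y along the width. Seated, the filter's axes match these (or half a turn about z). Ledges 8 tall below and above, 59 from the centre in x, leave 4 play. Spring clips stand at both y ends.
- clip_left (a joint): Brass spring clip with white roller (radius 5, 60 long, along x) at the bed's +y end. 0 = sprung in (roller axis 104 from the bed centre, 17 above the bed), grows outward, m, to 0.014; 1.8 N plus 0.45 N per mm. A flared mouth to 33 above the bed guides the nose, which spreads it about 8 mm; it ends at about 2 mm. Snapping in both takes about 10 N along the bed normal beyond the filter's weight.
- clip_right (a joint): The same clip at the -y end of the bed, mirrored; 0 = sprung in, grows outward in m.
- drawer (a joint): Grease drawer under the bed, opening towards the unit's front (-x). 0 = fully shut, value = how far it stands out in m (starts 0.03 to 0.055). About 1.5 N of friction; stays where it is left.
- drawer_front (a point): Centre of the drawer's front face, 26 above the worktop; this steel front is 210 wide (unit y) and 40 tall (6 to 46 above the worktop). Shut, its face stands 20 proud of the housing, 130 in front of the unit's origin. Axes as the unit's: push along unit +x.
- fan_switch (a joint): Toggle lever of the fan. 0 = off, leaning 0.5 rad to the unit's front (starts 0 to 0.12); 1.0 = on, leaning 0.5 rad to the back; the tip swings along unit +x. Stays where left, friction 0.06 N m. Pivot 72 above the worktop, at (-60, -171) from the unit's origin in unit x, y; tip centre 60 from the pivot.
- fan_switch_tip (a point): Centre of the green ball (radius 13) at the end of the fan switch lever, about 125 above the worktop; moves with the lever.
- jar: Amber seasoning jar with black cap, 56 across, 110 tall; bystander. Origin: centre of its underside.
- bowl: Orange bowl, 100 across, 45 tall; bystander. Origin: centre of its underside.
- canister: Brass-coloured canister with a pale lid, 84 across, 90 tall; bystander. Origin: centre of its underside.

How it is judged:
By the outcome, as a careful person would: the job done as asked, in the order asked, and still so for the second after the job is handed in, with the robot touching nothing.
It also fails if it takes over 64 s, if anything falls off the work surface, if the arm or the gripper's body presses on something with over 40 N, if the wrist force passes 120 N, or if a joint passes its speed limit or range.

## Working session

There is one attempt and no reset: what is moved stays moved. The work goes in short steps, Python scripts to look and compute and a tool call to move; the robot and the scene stay as the last step left them, time stands still between calls to the robot, and variables do not carry over. Pictures are saved under pics/ and viewed, and the job is handed in when it is done.

Besides the shell and the picture viewer there is one more tool, called after ">>>" by a JSON object that holds its "fn" and its "kwargs". carry_out: Moves the arm, as the interface text tells. Its arguments: {"type":"object","properties":{"rows":{"type":"array"},"force":{"type":"number"}},"required":["rows"]}

```bash
mkdir -p pics; python3 - <<'E'
from bench import arm
import cv2,numpy as np
np.set_printoptions(precision=4,suppress=True)
print(arm.sense())
for n in("scene","top"):
    im=arm.read_camera(n); cv2.imwrite(f"pics/{n}0.png",im[:,:,::-1]); np.save(f"pics/{n}0.npy",im)
    c=arm.get_calibration(n); print(n,np.array(c["K"]),np.array(c["extrinsics"]))
E
```

```text
{'time': 0.0, 'qpos': array([ 1.284 ,  0.0875,  0.1752,  1.6598, -0.    ,  1.5708]), 'qd': array([-0.0001, -0.0004,  0.0002, -0.0002,  0.0013, -0.0014]), 'effort': array([ -0.0018, -52.0388,  46.4799,   0.0161,   0.    ,  -0.    ]), 'tool_pos': array([155.5887, 527.5463, 403.9855]), 'orientation': array([-1.5603,  0.2253, -0.225 ]), 'contact_force': array([-0.2179, -0.1926, -0.5721]), 'wrist_torque': array([-0.0105, -0.0029, -0.0434]), 'gripper_width': 85.08652522669483}
scene [[443.0048   0.     314.6157]
 [  0.     443.0048 232.9344]
 [  0.       0.       1.    ]] [[   0.908     0.2736   -0.3172  890.4023]
 [   0.4187   -0.6179    0.6655 -737.6286]
 [  -0.014    -0.7371   -0.6757  766.6811]
 [   0.        0.        0.        1.    ]]
top [[482.4792   0.     324.6557]
 [  0.     482.4792 247.224 ]
 [  0.       0.       1.    ]] [[  -0.0238   -0.9838    0.1777  381.7927]
 [  -0.9997    0.0245    0.0015  -74.2063]
 [  -0.0059   -0.1776   -0.9841 1138.2813]
 [   0.        0.        0.        1.    ]]
```

View pics/scene0.png

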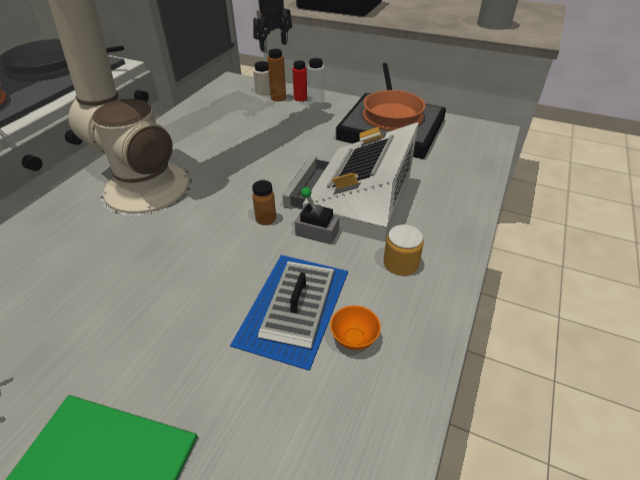

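View pics/top0.png

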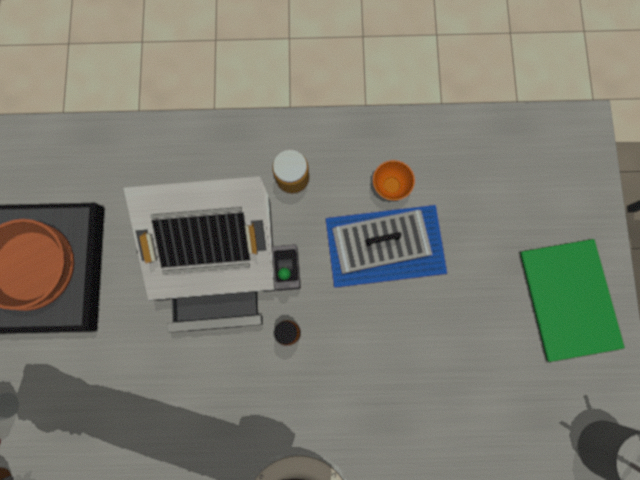

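```bash
cat > h.py <<'E'
import numpy as np,cv2
from bench import arm
np.set_printoptions(precision=3,suppress=True)
C={n:arm.get_calibration(n) for n in("scene","top")}
def ray(n,uv):
    K=np.array(C[n]["K"]);E=np.array(C[n]["extrinsics"])
    d=E[:3,:3]@np.linalg.solve(K,[uv[0],uv[1],1.]);return E[:3,3],d/np.linalg.norm(d)
def plane(n,uv,z):
    o,d=ray(n,uv);return o+d*(z-o[2])/d[2]
def tri(us,ut):
    A=[];b=[]
    for n,u in(("scene",us),("top",ut)):
        o,d=ray(n,u);P=np.eye(3)-np.outer(d,d);A.append(P);b.append(P@o)
    return np.linalg.lstsq(np.vstack(A),np.hstack(b),rcond=None)[0]
def proj(n,p):
    K=np.array(C[n]["K"]);E=np.array(C[n]["extrinsics"])
    q=K@(E[:3,:3].T@(np.array(p)-E[:3,3]));return q[:2]/q[2]
def crop(im,x0,y0,x1,y1,f,name):
    cv2.imwrite(name,cv2.resize(im[y0:y1,x0:x1,::-1],None,fx=f,fy=f,interpolation=cv2.INTER_CUBIC))
E
python3 - <<'E'
from h import *
from scipy.spatial.transform import Rotation as R
print(R.from_rotvec(arm.sense()["orientation"]).as_matrix())
t=np.load("pics/top0.npy");s=np.load("pics/scene0.npy")
crop(t,120,170,310,340,4,"pics/t_unit.png");crop(t,320,195,450,295,6,"pics/t_fil.png")
crop(s,270,110,430,250,5,"pics/s_unit.png");crop(s,230,250,350,365,5,"pics/s_fil.png")
E
```

```text
[[ 0.959 -0.     0.283]
 [-0.283 -0.001  0.959]
 [ 0.    -1.    -0.001]]
```

View pics/t_unit.png

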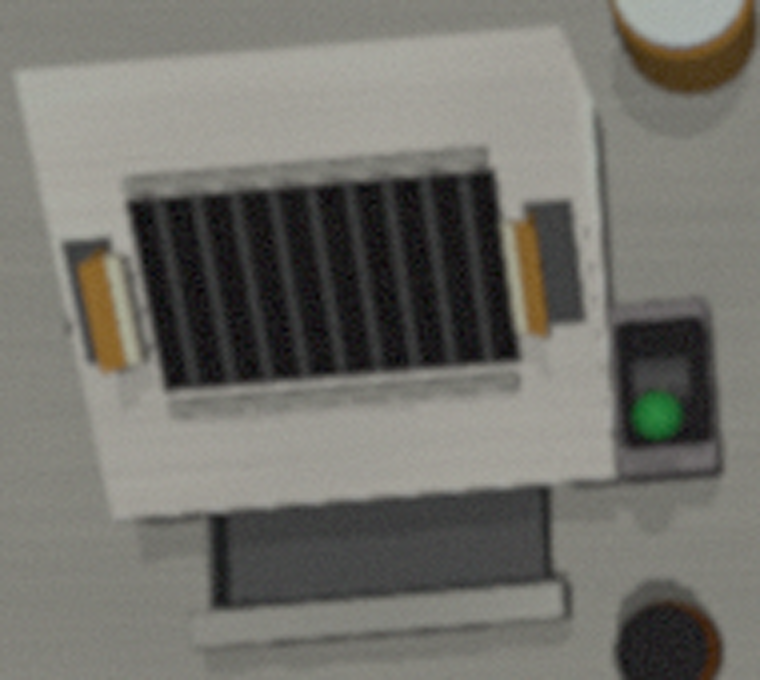

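View pics/t_fil.png

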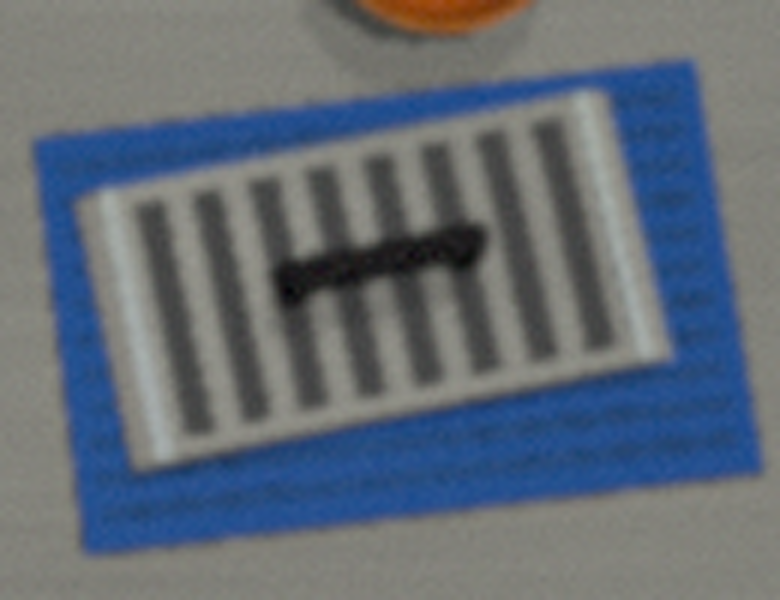

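View pics/s_unit.png

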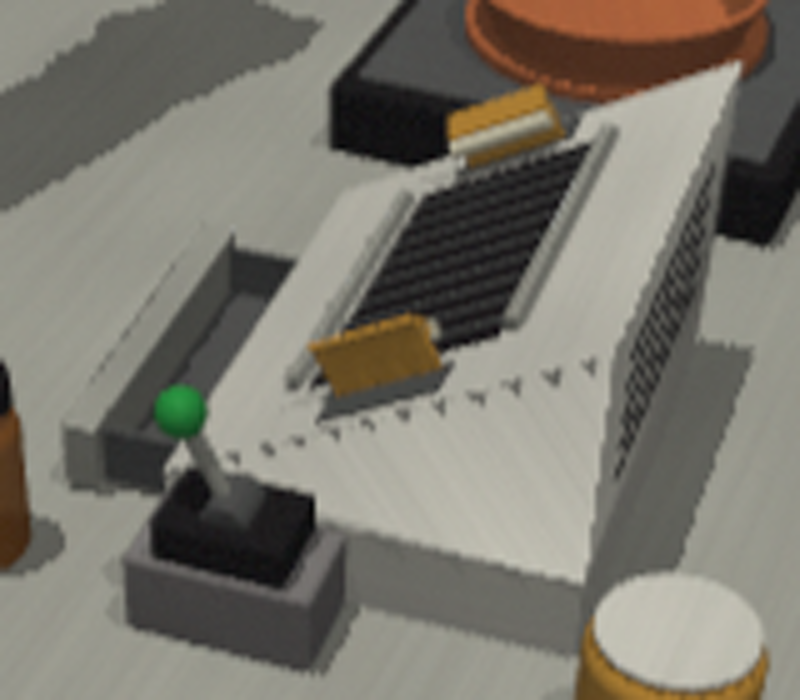

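View pics/s_fil.png

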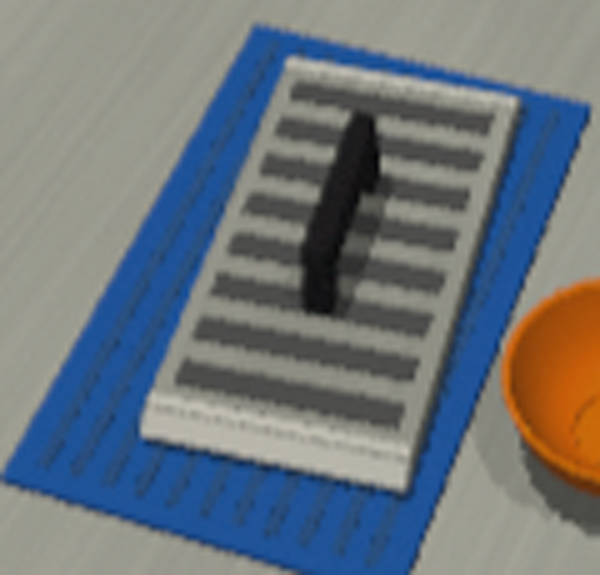

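```bash
python3 - <<'E'
from h import *
t=np.load("pics/top0.npy")
P=lambda x,y:(120+x/4-.375,170+y/4-.375)
S=lambda x,y:(270+x/5-.4,110+y/5-.4)
# unit corners
m={'BL':((15,72),189,(110,140)),'BR':((560,28),189,(110,-140)),'FL':((115,518),62,(-110,140)),'FR':((617,478),62,(-110,-140))}
W=[];L=[]
for k,(p,z,l) in m.items():
    w=plane("top",P(*p),z);W.append(w[:2]);L.append(l);print(k,w)
for k,s,p in(('BL',(740,65),(15,72)),('BR',(608,355),(560,28)),('ball',(180,411),(657,413))):print(k,'tri',tri(S(*s),P(*p)))
W=np.array(W);L=np.array(L,float)
def kab(L,W):
    l0=L.mean(0);w0=W.mean(0);H=(L-l0).T@(W-w0);a=np.arctan2(H[0,1]-H[1,0],H[0,0]+H[1,1])
    R=np.array([[np.cos(a),-np.sin(a)],[np.sin(a),np.cos(a)]]);o=w0-R@l0;return a,o,((L@R.T+o)-W)
a,o,r=kab(L,W);print('unit',a,o);print(r)
# drawer front ends, top front edge z=46
for p in((198,648),(567,612)):print('drawer top front',plane("top",P(*p),46))
for p in((192,622),(562,580)):print('drawer top back',plane("top",P(*p),46))
for k,p in(('rollL',(124,309)),('rollR',(517,277))):print(k,plane("top",P(*p),125.5+17*.866))
# filter
hsv=cv2.cvtColor(t,cv2.COLOR_RGB2HSV)
blue=((hsv[...,0]>100)&(hsv[...,0]<130)&(hsv[...,1]>120)).astype(np.uint8)
n,lab,st,_=cv2.connectedComponentsWithStats(blue);i=1+st[1:,4].argmax();b=(lab==i).astype(np.uint8)
cs,_=cv2.findContours(b,cv2.RETR_EXTERNAL,cv2.CHAIN_APPROX_NONE);mc=max(cs,key=cv2.contourArea);mr=cv2.minAreaRect(mc);print('mat',mr)
fill=np.zeros_like(b);cv2.drawContours(fill,[mc],-1,1,-1)
f=((fill==1)&(b==0)).astype(np.uint8);f=cv2.morphologyEx(f,cv2.MORPH_OPEN,np.ones((3,3)))
cs,_=cv2.findContours(f,cv2.RETR_EXTERNAL,cv2.CHAIN_APPROX_NONE);fc=max(cs,key=cv2.contourArea);fr=cv2.minAreaRect(fc);print('filter',fr)
bx=cv2.boxPoints(fr);q=np.array([plane("top",x,14)for x in bx]);print(q,q.mean(0),[np.linalg.norm(q[j]-q[j-1])for j in range(4)],[np.arctan2(*(q[j]-q[j-1])[:2]) for j in range(4)])
g=t.max(2);k=((g<42)&(fill==1)).astype(np.uint8);n,lab,st,ce=cv2.connectedComponentsWithStats(k);i=1+st[1:,4].argmax();print(st[i],ce[i])
cs,_=cv2.findContours((lab==i).astype(np.uint8),cv2.RETR_EXTERNAL,cv2.CHAIN_APPROX_NONE);hr=cv2.minAreaRect(cs[0]);print('handle',hr)
bx=cv2.boxPoints(hr);q=np.array([plane("top",x,60)for x in bx]);print(q,q.mean(0),[np.linalg.norm(q[j]-q[j-1])for j in range(4)])
SF=lambda x,y:(230+x/5-.4,250+y/5-.4);TF=lambda x,y:(320+x/6-.42,195+y/6-.42)
# bar top end centres: far/left end (+y) and near end(-y)
print(tri(SF(364,118),TF(283,275)),tri(SF(318,248),TF(475,237)))
E
```

```text
BL [687.581 336.842 189.   ]
BR [703.909  57.373 189.   ]
FL [468.403 322.983  62.   ]
FR [483.877  43.111  62.   ]
BL tri [687.147 337.119 186.751]
BR tri [702.894  56.822 188.492]
ball tri [510.893  14.316 128.149]
unit 0.059521752631187495 [585.942 190.077]
[[-0.161 -0.469]
 [ 0.167 -0.505]
 [-0.594  0.302]
 [ 0.589  0.671]]
drawer top front [396.088 279.462  46.   ]
drawer top front [411.019  73.239  46.   ]
drawer top back [410.524 283.307  46.   ]
drawer top back [428.846  76.038  46.   ]
rollL [571.866 293.883 140.222]
rollR [583.872  86.821 140.222]
mat ((385.8778381347656, 245.50735473632812), (69.29254150390625, 113.11572265625), 82.9834976196289)
filter ((381.8444519042969, 240.75836181640625), (48.49384689331055, 93.56218719482422), 78.15792083740234)
[[ 634.319  -88.975   14.   ]
 [ 675.973 -309.965   14.   ]
 [ 560.076 -326.485   14.   ]
 [ 519.852 -109.306   14.   ]] [ 597.555 -208.683   14.   ] [np.float64(116.25765625586513), np.float64(224.8816801257829), np.float64(117.06866004768062), np.float64(220.87263971286012)] [np.float64(1.395017024633344), np.float64(2.9552870052091533), np.float64(-1.7123791452193884), np.float64(-0.18313464012035535)]
[366 233  34  13 174] [382.489 238.351]
handle ((382.6463317871094, 238.6829376220703), (6.6350884437561035, 33.9437141418457), 77.90524291992188)
[[ 593.197 -165.621   60.   ]
 [ 607.836 -241.943   60.   ]
 [ 592.677 -244.334   60.   ]
 [ 578.108 -168.193   60.   ]] [ 592.954 -205.023   60.   ] [np.float64(15.306718001989415), np.float64(77.71376949676251), np.float64(15.34635440116242), np.float64(77.52270208200149)]
[ 589.118 -168.914   60.998] [ 602.661 -241.638   61.802]
```

```bash
python3 - <<'E'
from h import *
s=np.load("pics/scene0.npy")
x0,y0=228,248
crop(s,250,255,345,350,8,"pics/s_fil8.png")
t=np.load("pics/top0.npy");crop(t,325,200,440,285,6.9,"pics/t_fil8.png")
hyp={}
for c in((597.2,-208.7),(592.5,-204.3),(595.,-206.5)):
    a=.186;R=np.array([[np.cos(a),-np.sin(a)],[np.sin(a),np.cos(a)]])
    pts=[(0,40,64),(0,-40,64),(55,100,22),(55,-100,22),(-55,100,22),(-55,-100,22)]
    for n,(ox,oy,f) in(("scene",(250,255,8)),("top",(325,200,6.9))):
        print(c,n,[tuple(np.round((proj(n,[*(R@p[:2]+c),p[2]])-(ox,oy))*f+f/2,0)) for p in pts])
E
```

```text
(597.2, -208.7) scene [(np.float64(427.0), np.float64(144.0)), (np.float64(343.0), np.float64(373.0)), (np.float64(673.0), np.float64(124.0)), (np.float64(499.0), np.float64(711.0)), (np.float64(303.0), np.float64(60.0)), (np.float64(73.0), np.float64(623.0))]
(597.2, -208.7) top [(np.float64(295.0), np.float64(280.0)), (np.float64(532.0), np.float64(230.0)), (np.float64(79.0), np.float64(186.0)), (np.float64(645.0), np.float64(67.0)), (np.float64(148.0), np.float64(497.0)), (np.float64(723.0), np.float64(374.0))]
(592.5, -204.3) scene [(np.float64(418.0), np.float64(127.0)), (np.float64(334.0), np.float64(354.0)), (np.float64(664.0), np.float64(109.0)), (np.float64(489.0), np.float64(691.0)), (np.float64(295.0), np.float64(45.0)), (np.float64(66.0), np.float64(603.0))]
(592.5, -204.3) top [(np.float64(282.0), np.float64(294.0)), (np.float64(519.0), np.float64(244.0)), (np.float64(66.0), np.float64(199.0)), (np.float64(633.0), np.float64(81.0)), (np.float64(135.0), np.float64(511.0)), (np.float64(711.0), np.float64(388.0))]
(595.0, -206.5) scene [(np.float64(423.0), np.float64(135.0)), (np.float64(339.0), np.float64(364.0)), (np.float64(669.0), np.float64(117.0)), (np.float64(494.0), np.float64(701.0)), (np.float64(300.0), np.float64(53.0)), (np.float64(70.0), np.float64(613.0))]
(595.0, -206.5) top [(np.float64(288.0), np.float64(287.0)), (np.float64(525.0), np.float64(237.0)), (np.float64(72.0), np.float64(192.0)), (np.float64(639.0), np.float64(73.0)), (np.float64(141.0), np.float64(503.0)), (np.float64(717.0), np.float64(381.0))]
```

View pics/s_fil8.png

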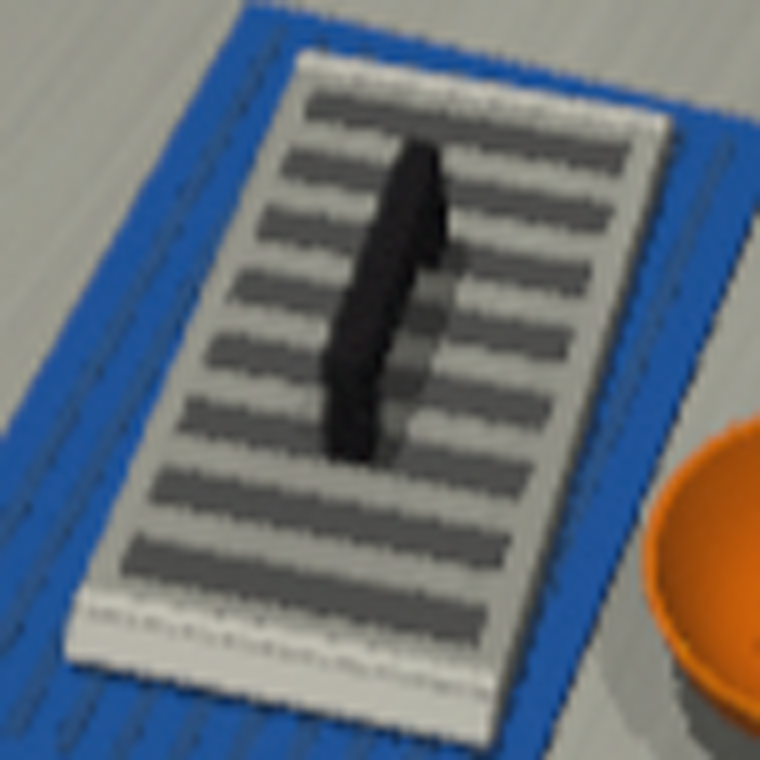

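View pics/t_fil8.png

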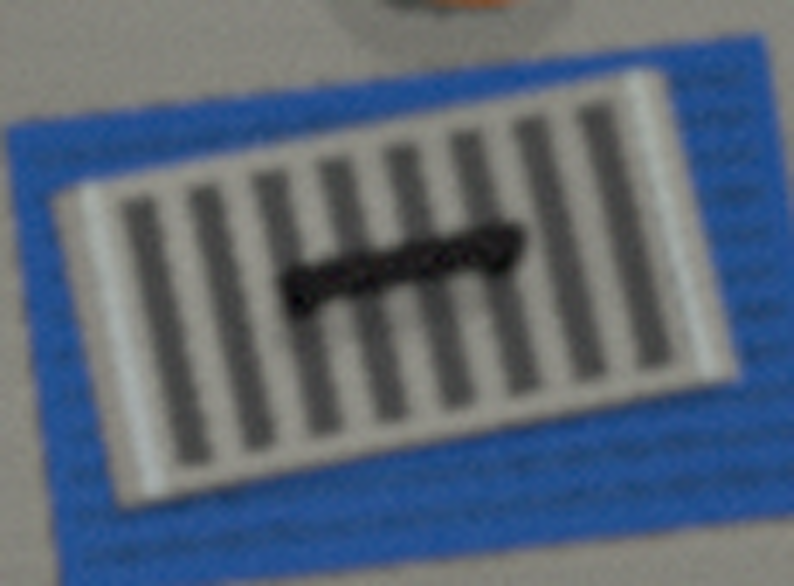

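```bash
cat >> h.py <<'E'
from scipy.spatial.transform import Rotation as Rot
def state():
    s=arm.sense();R=Rot.from_rotvec(s["orientation"]).as_matrix();z=R[:,2]
    return s,s["tool_pos"],R,np.arctan2(-z[0],z[1])
def go(x,y,z,a=None):
    s,p,R,a0=state();d=R.T@(np.array([x,y,z])-p)/50
    print('t %.2f pos'%s["time"],p,'yaw %.3f'%a0,'F',s["contact_force"],'w %.1f'%s["gripper_width"]);print('shift',d,'turn',0 if a is None else -(a-a0))
E
python3 -c "
from h import *
go(595,-206,250,.186)"
```

```text
t 0.10 pos [155.579 527.53  404.041] yaw -0.287 F [-0.598  0.29  -0.459] w 85.8
shift [ 12.579   3.096 -11.582] turn -0.47277164988408116
```

>>> {"fn": "carry_out", "kwargs": {"rows": [[12.58,2,-11.58,-0.473,-1],[12.58,2,-11.58,-0.473,-1],[12.58,2,-11.58,-0.473,-1],[12.58,2,-11.58,-0.473,-1],[12.58,2,-11.58,-0.473,-1],[12.58,2,-11.58,-0.473,-1],[12.58,2,-11.58,-0.473,-1],[12.58,2,-11.58,-0.473,-1],[12.58,2,-11.58,-0.473,-1],[12.58,2,-11.58,-0.473,-1],[12.58,2,-11.58,-0.473,-1],[12.58,2,-11.58,-0.473,-1]], "force": 20}}

```text
time: 1.3
tool_pos: [459.4, 19.5, 335.4]
orientation: [-1.566, -0.146, 0.146]
contact_force: [1.3, 1.1, 0.3]
gripper_width: 85.6
```

```bash
python3 -c "
from h import *
go(595,-206,250,.186)"
```

```text
t 1.30 pos [459.438  19.468 335.422] yaw 0.186 F [1.312 1.124 0.33 ] w 85.6
shift [ 1.831  1.709 -4.933] turn -0.0001188886861566707
```

>>> {"fn": "carry_out", "kwargs": {"rows": [[1.8,1.7,-4.9,0,-1],[1.8,1.7,-4.9,0,-1],[1.8,1.7,-4.9,0,-1],[1.8,1.7,-4.9,0,-1],[1.8,1.7,-4.9,0,-1],[1.8,1.7,-4.9,0,-1],[1.8,1.7,-4.9,0,-1],[1.8,1.7,-4.9,0,-1],[1.8,1.7,-4.9,0,-1]]}}

```text
time: 2.2
tool_pos: [592.5, -201.7, 251.1]
orientation: [-1.566, -0.147, 0.147]
contact_force: [0.3, 0.3, -0.2]
gripper_width: 85.4
```

```bash
python3 -c "
from h import *
go(595,-206,250,.186)
for n in('scene','top'):
    im=arm.read_camera(n);np.save(f'pics/{n}1.npy',im)
    f=4
    x,y=(225,225) if n=='scene' else (310,170)
    crop(im,x,y,x+150,y+140,5,f'pics/{n}1.png')
"
```

```text
t 2.20 pos [ 592.499 -201.719  251.13 ] yaw 0.187 F [ 0.287  0.288 -0.174] w 85.4
shift [ 0.033  0.023 -0.093] turn 0.0008109967699201637
```

View pics/scene1.png

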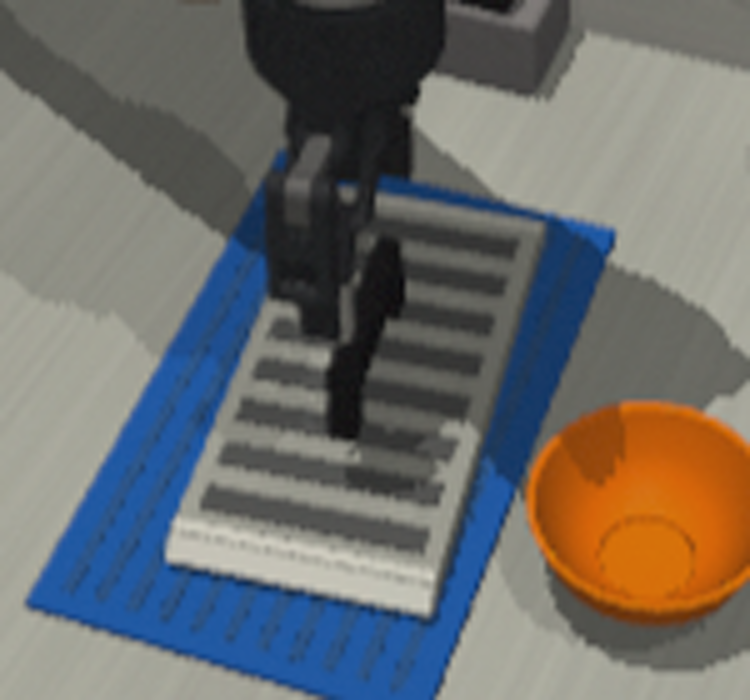

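View pics/top1.png

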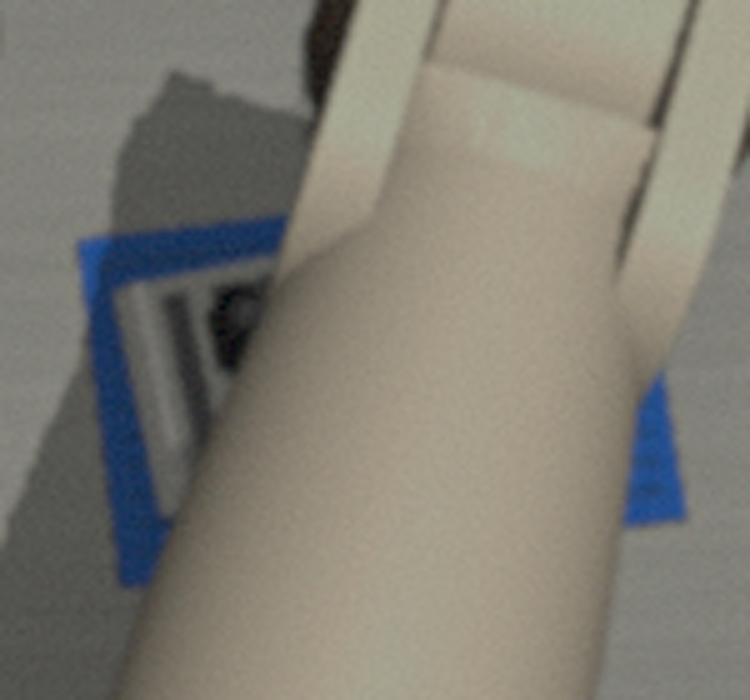

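```bash
python3 -c "
from h import *
s,p,R,a=state()
for d in(155,160,165,173):
  for w in(-42.7,-57,42.7):
    print(d,w,[np.round((proj('scene',p+R@np.array([x,d,w]))-(225,225))*5+2.5) for x in(-11,0,11)])
im=np.load('pics/scene1.npy');crop(im,265,245,320,320,10,'pics/s1z.png')
"
```

```text
155 -42.7 [array([305., 314.]), array([332., 319.]), array([359., 324.])]
155 -57 [array([295., 342.]), array([322., 347.]), array([349., 352.])]
155 42.7 [array([364., 164.]), array([389., 168.]), array([414., 172.])]
160 -42.7 [array([306., 323.]), array([332., 328.]), array([359., 332.])]
160 -57 [array([295., 350.]), array([322., 355.]), array([349., 360.])]
160 42.7 [array([364., 172.]), array([389., 176.]), array([414., 181.])]
165 -42.7 [array([307., 331.]), array([333., 336.]), array([360., 341.])]
165 -57 [array([296., 358.]), array([323., 363.]), array([350., 368.])]
165 42.7 [array([364., 180.]), array([389., 185.]), array([414., 189.])]
173 -42.7 [array([308., 344.]), array([334., 349.]), array([361., 354.])]
173 -57 [array([297., 371.]), array([324., 376.]), array([351., 381.])]
173 42.7 [array([365., 193.]), array([390., 198.]), array([415., 202.])]
```

View pics/s1z.png

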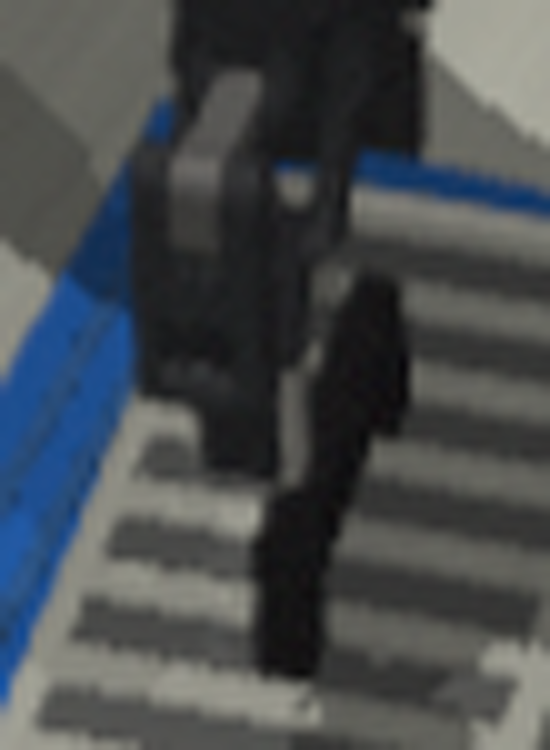

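```bash
python3 - <<'E'
from h import *
s=np.load("pics/scene0.npy");t=np.load("pics/top0.npy")
big=cv2.resize(s[266:316,286:310,::-1],None,fx=12,fy=12,interpolation=cv2.INTER_CUBIC)
big=np.clip((big.astype(float)-10)*4,0,255).astype(np.uint8)
b2=cv2.resize(t[228:250,360:406,::-1],None,fx=10,fy=10,interpolation=cv2.INTER_CUBIC);b2=np.clip((b2.astype(float)-10)*3,0,255).astype(np.uint8)
c=np.zeros((600,290+460,3),np.uint8);c[:,:288]=big;c[:220,290:]=b2;cv2.imwrite("pics/bar.png",c)
E
```

```text
(no output)
```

View pics/bar.png

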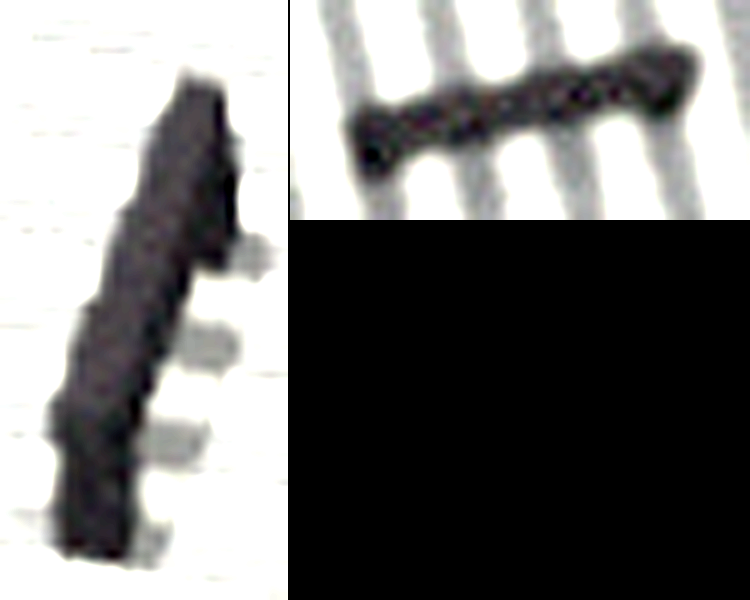

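```bash
python3 - <<'E'
from h import *
S=lambda x,y:(286+x/12-.46,266+y/12-.46);T=lambda x,y:(360+(x-290)/10-.45,228+y/10-.45)
y=np.array([-np.sin(.186),np.cos(.186),0])
a=plane("scene",S(203,77),64);b=plane("scene",S(95,417),64);c=plane("scene",S(94,553),22)
print('far->ctr',a-40*y,'near->ctr',b+40*y,'foot->ctr',c+40*y,np.linalg.norm(a-b))
d=plane("top",T(694,68),64);e=plane("top",T(352,118),64);f=plane("top",T(372,178),22)
print('top: -y end',d+40*y,' +y end',e-40*y,'foot',f-40*y,np.linalg.norm(d-e))
print(tri(S(203,77),T(352,120))-40*y,tri(S(95,417),T(694,68))+40*y)
E
```

```text
far->ctr [ 595.862 -207.77    64.   ] near->ctr [ 598.197 -205.915   64.   ] foot->ctr [ 594.545 -203.372   22.   ] 78.65313278653841
top: -y end [ 593.799 -204.903   64.   ]  +y end [ 598.967 -205.453   64.   ] foot [ 592.682 -213.186   22.   ] 78.66194207966349
[ 597.096 -206.429   63.758] [ 595.704 -204.573   60.74 ]
```

```bash
python3 -c "
from h import *
go(596.2,-205.8,251,.186);go(596.2,-205.8,214,.186)"
```

```text
t 2.30 pos [ 592.583 -201.484  251.582] yaw 0.187 F [0.029 0.516 0.391] w 85.3
shift [ 0.055  0.012 -0.098] turn 0.0013747756596816374
t 2.30 pos [ 592.583 -201.484  251.582] yaw 0.187 F [0.029 0.516 0.391] w 85.3
shift [ 0.054  0.752 -0.098] turn 0.0013747756596816374
```

>>> {"fn": "carry_out", "kwargs": {"rows": [[0.055,0,-0.1,0,-1],[0.055,0,-0.1,0,-1],[0.055,0.3,-0.1,0,-1],[0.055,0.5,-0.1,0,-1],[0.055,0.63,-0.1,0,-1],[0.055,0.75,-0.1,0,-1],[0.055,0.75,-0.1,0,-1]]}}

```text
time: 3.0
tool_pos: [596.0, -206.8, 211.9]
orientation: [-1.565, -0.145, 0.148]
contact_force: [-1.3, 0.8, 0.4]
gripper_width: 85.3
```

```bash
python3 -c "
from h import *
go(596.2,-205.8,194,.186)
im=arm.read_camera('scene');np.save('pics/scene2.npy',im);crop(im,265,245,330,320,8,'pics/s2z.png')"
```

```text
t 3.00 pos [ 596.045 -206.765  211.863] yaw 0.186 F [-1.349  0.824  0.393] w 85.3
shift [0.007 0.357 0.018] turn 0.00017570980248146628
```

View pics/s2z.png

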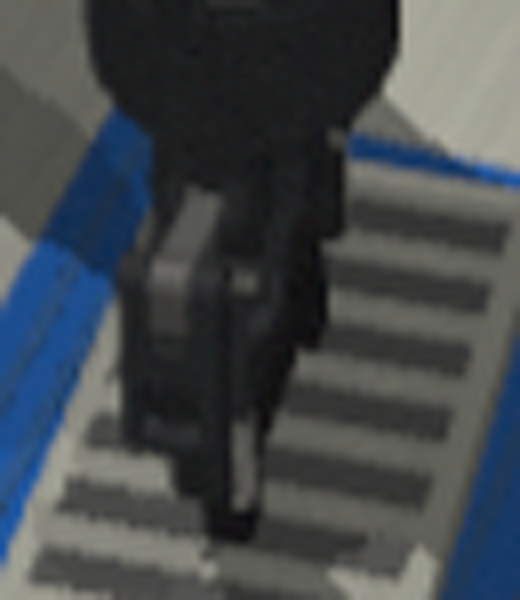

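>>> {"fn": "carry_out", "kwargs": {"rows": [[0,0.1,0.02,0,-1],[0,0.2,0.02,0,-1],[0,0.28,0.02,0,-1],[0,0.36,0.02,0,-1],[0,0.36,0.02,0,-1]]}}

```text
time: 3.55
tool_pos: [596.0, -205.8, 194.4]
orientation: [-1.565, -0.145, 0.147]
contact_force: [-0.2, -0.0, -0.1]
gripper_width: 84.9
```

```bash
python3 -c "
from h import *
go(596.2,-205.8,194,.186)"
```

```text
t 3.55 pos [ 595.987 -205.838  194.45 ] yaw 0.186 F [-0.209 -0.03  -0.08 ] w 84.9
shift [ 0.004  0.009 -0.   ] turn 0.00019203662864039628
```

>>> {"fn": "carry_out", "kwargs": {"rows": [[0,0,0,0,1],[0,0,0,0,1],[0,0,0,0,1],[0,0,0,0,1],[0,0,0,0,1]], "force": 30}}

```text
time: 4.05
tool_pos: [596.1, -205.9, 195.1]
orientation: [-1.566, -0.146, 0.146]
contact_force: [-0.1, -0.7, -1.6]
gripper_width: 79.5
```

```bash
python3 -c "
from h import *
go(596.2,-205.8,294,.186)"
```

```text
t 4.05 pos [ 596.14  -205.865  195.126] yaw 0.186 F [-0.104 -0.693 -1.58 ] w 79.5
shift [ 0.001 -1.977  0.001] turn 0.00020668262792164493
```

>>> {"fn": "carry_out", "kwargs": {"rows": [[0,-0.3,0,0,1],[0,-0.8,0,0,1],[0,-1.4,0,0,1],[0,-2.1,0,0,1],[0,-2.8,0,0,1],[0,-3.5,0,0,1],[0,-4.2,0,0,1],[0,-4.2,0,0,1],[0,-4.2,0,0,1]]}}

```text
time: 4.95
tool_pos: [596.2, -205.8, 406.5]
orientation: [-1.567, -0.148, 0.145]
contact_force: [0.1, -0.1, -3.8]
gripper_width: 79.3
```

```bash
python3 -c "
from h import *
go(563,188.6,404,.0595)
im=arm.read_camera('scene');cv2.imwrite('pics/s3.png',im[:,:,::-1])"
```

```text
t 4.95 pos [ 596.16  -205.824  406.486] yaw 0.186 F [ 0.068 -0.132 -3.807] w 79.3
shift [0.809 0.043 7.875] turn 0.1267791413722235
```

View pics/s3.png

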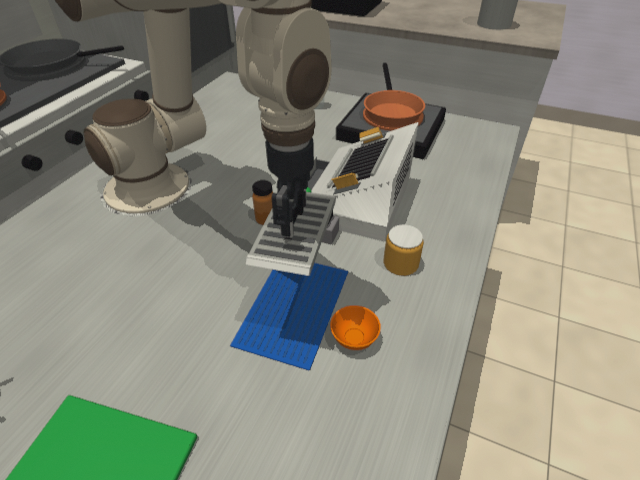

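>>> {"fn": "carry_out", "kwargs": {"rows": [[0.05,0,0.4,0.01,1],[0.15,0,1.1,0.03,1],[0.22,0,1.9,0.05,1],[0.3,0,2.7,0.07,1],[0.38,0,3.5,0.08,1],[0.46,0,4.3,0.09,1],[0.54,0,5.1,0.1,1],[0.62,0,5.9,0.11,1],[0.7,0,6.7,0.12,1],[0.77,0,7.4,0.127,1],[0.81,0,7.87,0.127,1],[0.81,0,7.87,0.127,1]]}}

```text
time: 6.2
tool_pos: [562.5, 191.0, 403.2]
orientation: [-1.571, -0.047, 0.052]
contact_force: [-0.2, -0.1, -4.0]
gripper_width: 79.5
```

```bash
python3 -c "
from h import *
go(563,188.6,340,.0595)
for n in('scene','top'):
    im=arm.read_camera(n);np.save(f'pics/{n}4.npy',im)
    x,y=(260,60) if n=='scene' else (110,120)
    crop(im,x,y,x+200,y+160,4,f'pics/{n}4.png')
"
```

```text
t 6.20 pos [562.496 190.969 403.165] yaw 0.063 F [-0.237 -0.132 -4.046] w 79.5
shift [ 0.011  1.263 -0.048] turn 0.003074592200950299
```

View pics/scene4.png

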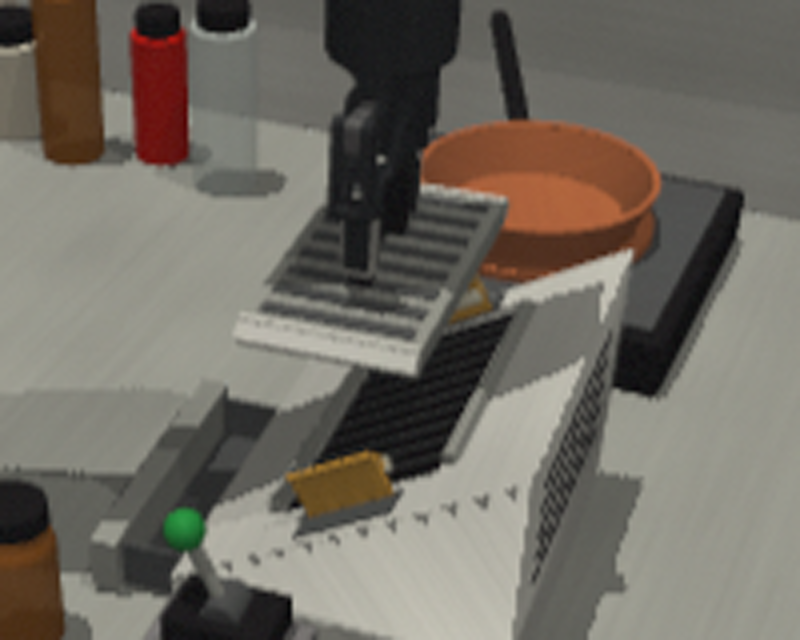

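View pics/top4.png

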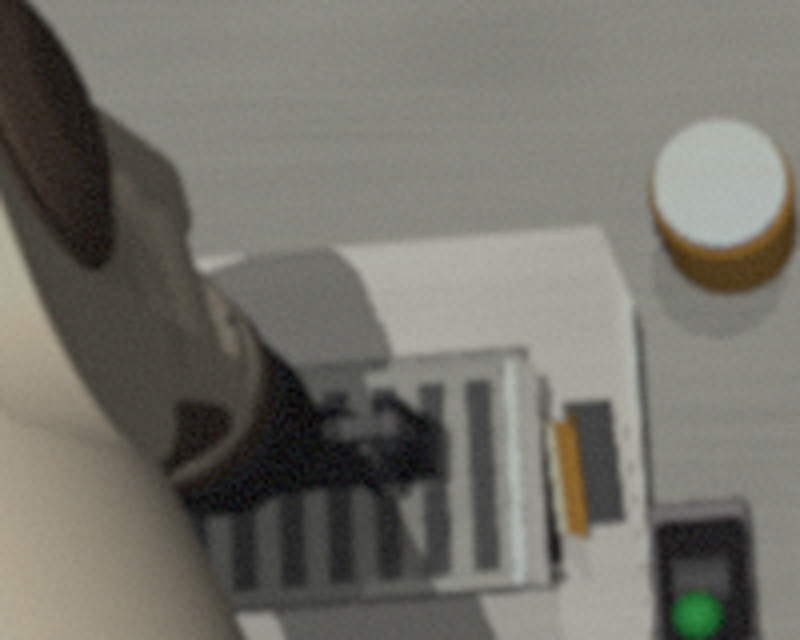

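```bash
cat >> h.py <<'E'
def bed(d,F=(563.0,188.6,308.4)):
    n=np.array([-.4991,-.0297,.866]);go(*(np.array(F)+d*n),.0595)
E
python3 -c "
from h import *
bed(55)"
```

```text
t 6.30 pos [562.915 188.602 403.749] yaw 0.060 F [-0.374 -0.085 -2.992] w 79.4
shift [-0.546  0.956  0.001] turn 0.0009515504719972284
```

>>> {"fn": "carry_out", "kwargs": {"rows": [[-0.2,0.2,0,0,1],[-0.4,0.5,0,0,1],[-0.55,0.8,0,0,1],[-0.55,0.95,0,0,1],[-0.55,0.95,0,0,1]], "force": 20}}

```text
time: 6.8
tool_pos: [535.7, 185.8, 356.5]
orientation: [-1.571, -0.044, 0.047]
contact_force: [0.1, -0.0, -2.5]
gripper_width: 79.3
```

```bash
python3 -c "
from h import *
bed(55);bed(30)
im=arm.read_camera('scene');crop(im,260,60,440,200,4,'pics/s5.png')"
```

```text
t 6.80 pos [535.72  185.769 356.477] yaw 0.058 F [ 0.137 -0.003 -2.466] w 79.3
shift [-0.002  0.009  0.024] turn -0.001355285340064516
t 6.80 pos [535.72  185.769 356.477] yaw 0.058 F [ 0.137 -0.003 -2.466] w 79.3
shift [0.249 0.441 0.025] turn -0.001355285340064516
```

View pics/s5.png

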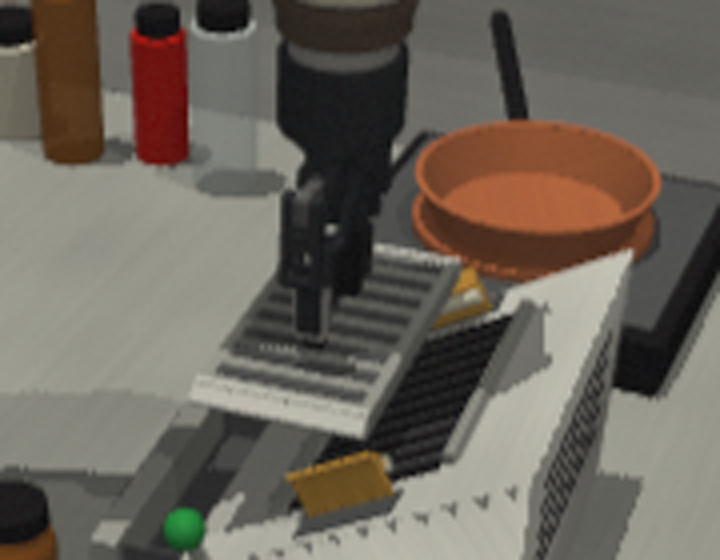

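>>> {"fn": "carry_out", "kwargs": {"rows": [[0.05,0.09,0.02,0,1],[0.1,0.17,0.02,0,1],[0.15,0.26,0.02,0,1],[0.2,0.35,0.02,0,1],[0.25,0.43,0.02,0,1],[0.28,0.48,0.02,0,1],[0.28,0.48,0.02,0,1]]}}

```text
time: 7.55
tool_pos: [550.0, 188.7, 334.4]
orientation: [-1.57, -0.048, 0.045]
contact_force: [-0.6, 0.5, 6.0]
gripper_width: 79.3
```

```bash
python3 -c "
from h import *
bed(25);bed(10)
im=arm.read_camera('scene');crop(im,260,60,440,200,4,'pics/s6.png')"
```

```text
t 7.55 pos [550.039 188.68  334.379] yaw 0.059 F [-0.588  0.533  5.984] w 79.3
shift [ 0.009  0.087 -0.017] turn -0.00023208066117838544
t 7.55 pos [550.039 188.68  334.379] yaw 0.059 F [-0.588  0.533  5.984] w 79.3
shift [ 0.158  0.347 -0.017] turn -0.00023208066117838544
```

View pics/s6.png

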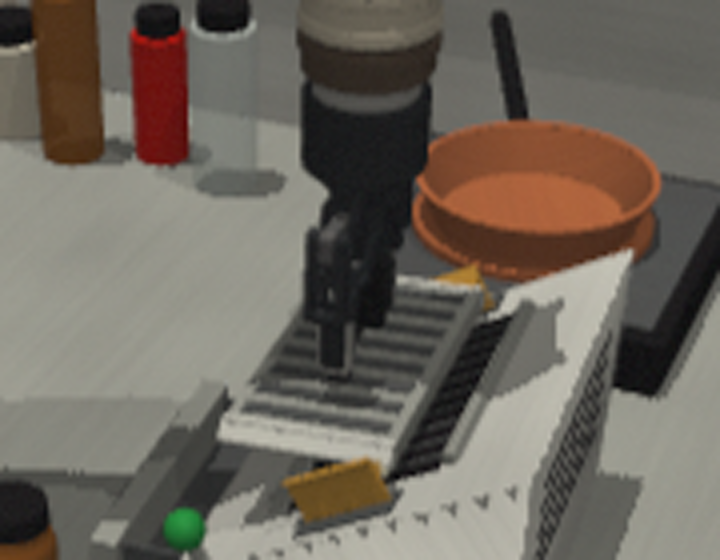

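>>> {"fn": "carry_out", "kwargs": {"rows": [[0.03,0.06,-0.01,0,1],[0.06,0.12,-0.01,0,1],[0.09,0.18,-0.01,0,1],[0.09,0.18,-0.01,0,1]]}}

```text
time: 8.0
tool_pos: [554.2, 188.4, 326.5]
orientation: [-1.569, -0.048, 0.045]
contact_force: [-5.0, 0.5, 11.7]
gripper_width: 79.3
```

```bash
python3 -c "
from h import *
bed(15);print(arm.sense()['wrist_torque'])
im=arm.read_camera('scene');crop(im,260,60,440,200,4,'pics/s7.png')"
```

```text
t 8.00 pos [554.161 188.432 326.491] yaw 0.059 F [-4.995  0.546 11.66 ] w 79.3
shift [ 0.026  0.102 -0.007] turn -0.00012440670647333868
[-0.009  0.261  0.045]
```

View pics/s7.png

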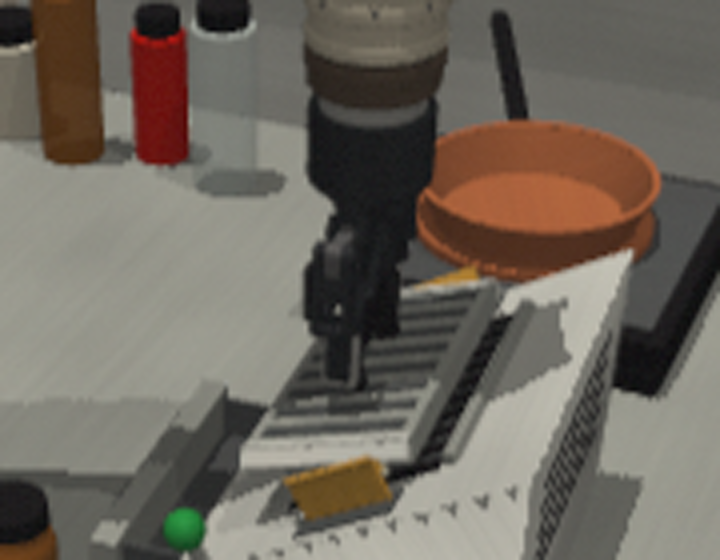

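>>> {"fn": "carry_out", "kwargs": {"rows": [[0.03,0.05,0,0,1],[0.06,0.1,0,0,1],[0.09,0.15,0,0,1],[0.12,0.2,0,0,1],[0.12,0.2,0,0,1]]}}

```text
time: 8.55
tool_pos: [559.4, 188.7, 315.1]
orientation: [-1.57, -0.045, 0.048]
contact_force: [-9.4, 1.3, 6.2]
gripper_width: 79.5
```

```bash
python3 -c "
from h import *
bed(0);print(arm.sense()['wrist_torque'])
im=arm.read_camera('scene');crop(im,260,60,440,200,4,'pics/s8.png')"
```

```text
t 8.55 pos [559.398 188.679 315.076] yaw 0.060 F [-9.396  1.265  6.242] w 79.5
shift [ 0.072  0.133 -0.006] turn 3.9969592492888895e-05
[ 0.172  1.27  -0.003]
```

View pics/s8.png

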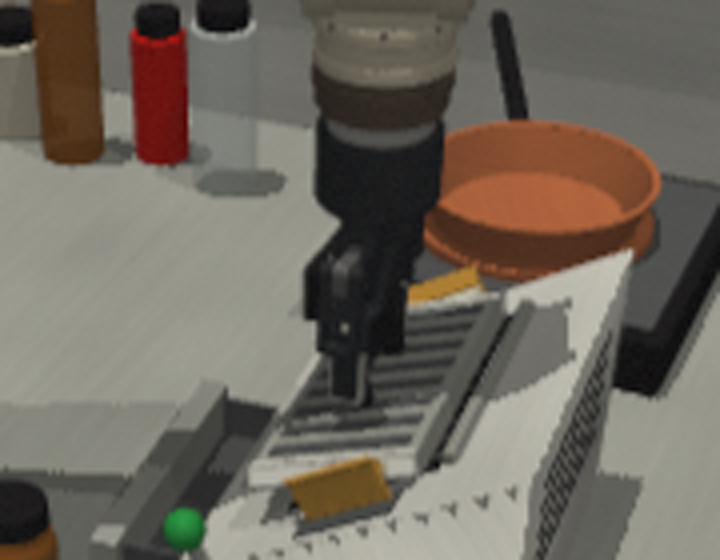

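>>> {"fn": "carry_out", "kwargs": {"rows": [[0.0,0.05,0,0,1],[0.01,0.1,0,0,1],[0.02,0.14,0,0,1],[0.02,0.14,0,0,1]]}}

```text
time: 9.0
tool_pos: [559.4, 188.9, 307.3]
orientation: [-1.57, -0.043, 0.052]
contact_force: [-13.8, 2.2, -1.0]
gripper_width: 79.3
```

```bash
python3 -c "
from h import *
bed(0);print(arm.sense()['wrist_torque'])
im=arm.read_camera('scene');crop(im,260,60,440,200,4,'pics/s9.png')"
```

```text
t 9.00 pos [559.405 188.949 307.304] yaw 0.060 F [-13.822   2.226  -1.012] w 79.3
shift [ 0.071 -0.022 -0.011] turn 0.0006159313535456998
[ 0.479  2.378 -0.16 ]
```

View pics/s9.png

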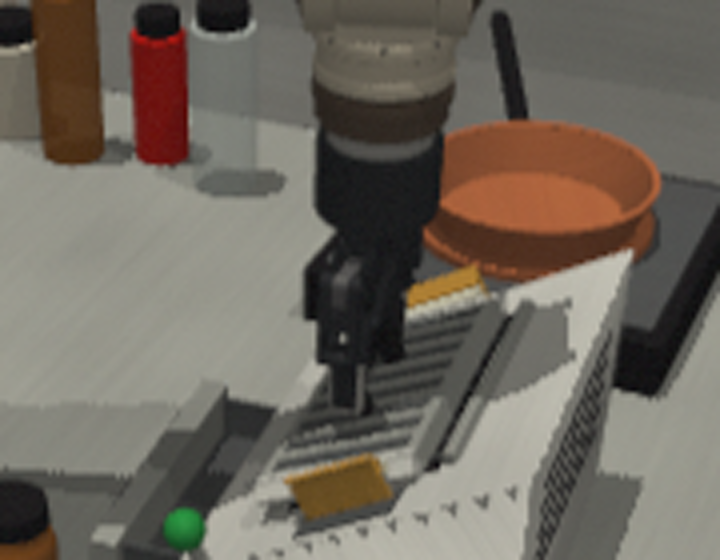

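>>> {"fn": "carry_out", "kwargs": {"rows": [[-0.03,0,0,0,1],[-0.03,0.0,0,0,1]]}}

```text
time: 9.25
tool_pos: [559.0, 188.9, 306.6]
orientation: [-1.57, -0.045, 0.05]
contact_force: [-6.0, 2.6, -2.7]
gripper_width: 79.5
```

```bash
python3 -c "
from h import *
bed(0);print(arm.sense()['wrist_torque'])
for n in('scene','top'):
    im=arm.read_camera(n)
    x,y=(320,110) if n=='scene' else (110,170)
    crop(im,x,y,x+(100 if n=='scene' else 180),y+(80 if n=='scene' else 140),8 if n=='scene' else 4,f'pics/{n}10.png')
"
```

```text
t 9.25 pos [558.951 188.941 306.597] yaw 0.060 F [-6.036  2.566 -2.738] w 79.5
shift [ 0.08  -0.036 -0.012] turn 0.0007052074948754802
[0.894 0.848 0.258]
```

View pics/scene10.png

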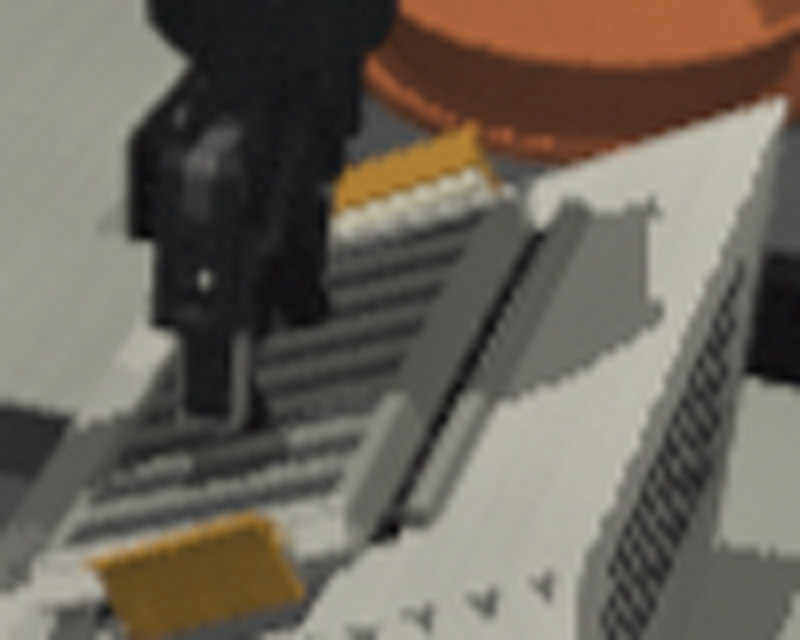

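View pics/top10.png

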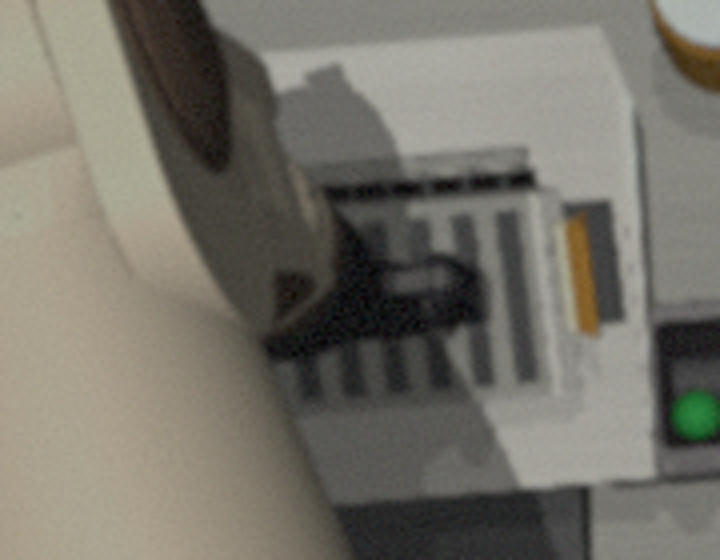

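```bash
cat >> h.py <<'E'
def bp(xb,yb,zb,o=(586,190,125.5),a=.0595):
    c,s=np.cos(np.pi/6),.5
    u=np.array([xb*c-zb*s,yb]);z=xb*s+zb*c
    return np.array([o[0]+u[0]*np.cos(a)-u[1]*np.sin(a),o[1]+u[0]*np.sin(a)+u[1]*np.cos(a),o[2]+z])
E
python3 -c "
from h import *
for n,(ox,oy,f) in(('scene',(320,110,8)),('top',(110,170,4))):
  for nm,P in(('upper ledge top inner',[(59,-90,8),(59,90,8)]),('lower ledge inner top',[(-59,-90,8),(-59,90,8)]),('filter upper top edge',[(55,-100,16),(55,0,16),(55,100,16)]),('filter up bottom edge',[(55,-100,0),(55,100,0)]),('filter low top edge',[(-55,-100,16),(-55,0,16),(-55,100,16)]),('tip -y',[(55,-108,8),(-55,-108,8)])):
    print(n,nm,[tuple(np.round((proj(n,bp(*p))-(ox,oy))*f+f/2).astype(int)) for p in P])
"
```

```text
scene upper ledge top inner [(np.int64(406), np.int64(505)), (np.int64(557), np.int64(211))]
scene lower ledge inner top [(np.int64(79), np.int64(596)), (np.int64(255), np.int64(309))]
scene filter upper top edge [(np.int64(373), np.int64(505)), (np.int64(464), np.int64(332)), (np.int64(544), np.int64(179))]
scene filter up bottom edge [(np.int64(396), np.int64(549)), (np.int64(564), np.int64(220))]
scene filter low top edge [(np.int64(67), np.int64(590)), (np.int64(171), np.int64(422)), (np.int64(263), np.int64(272))]
scene tip -y [(np.int64(377), np.int64(542)), (np.int64(70), np.int64(625))]
top upper ledge top inner [(np.int64(520), np.int64(168)), (np.int64(175), np.int64(196))]
top lower ledge inner top [(np.int64(550), np.int64(377)), (np.int64(218), np.int64(405))]
top filter upper top edge [(np.int64(539), np.int64(178)), (np.int64(346), np.int64(194)), (np.int64(153), np.int64(209))]
top filter up bottom edge [(np.int64(542), np.int64(169)), (np.int64(162), np.int64(201))]
top filter low top edge [(np.int64(566), np.int64(374)), (np.int64(380), np.int64(390)), (np.int64(194), np.int64(405))]
top tip -y [(np.int64(556), np.int64(172)), (np.int64(582), np.int64(368))]
```

>>> {"fn": "carry_out", "kwargs": {"rows": [[0.03,-0.03,0,0,1],[0.07,-0.05,0,0,1],[0.1,-0.07,0,0,1],[0.14,-0.08,0,0,1],[0.17,-0.08,0,0,1],[0.17,-0.08,0,0,1]], "force": 30}}

```text
time: 9.95
tool_pos: [565.7, 189.1, 310.1]
orientation: [-1.571, -0.04, 0.055]
contact_force: [-22.7, -0.9, 2.1]
gripper_width: 79.8
```

```bash
cat > look.py <<'E'
from h import *
import sys
k=sys.argv[1]
bed(0);print(arm.sense()['wrist_torque'])
for n in('scene','top'):
    im=arm.read_camera(n)
    x,y=(320,110) if n=='scene' else (110,170)
    crop(im,x,y,x+(100 if n=='scene' else 180),y+(80 if n=='scene' else 140),8 if n=='scene' else 4,f'pics/{n}{k}.png')
E
python3 look.py 11
```

```text
t 9.95 pos [565.74  189.064 310.136] yaw 0.060 F [-22.676  -0.894   2.123] w 79.8
shift [-0.055  0.035 -0.006] turn 0.0005802709732932246
[0.189 3.622 0.031]
```

View pics/scene11.png

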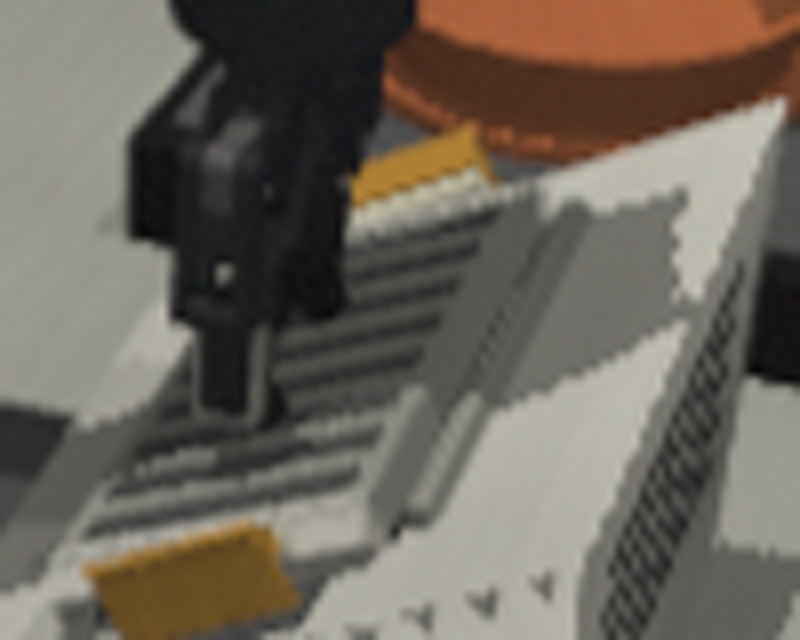

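View pics/top11.png

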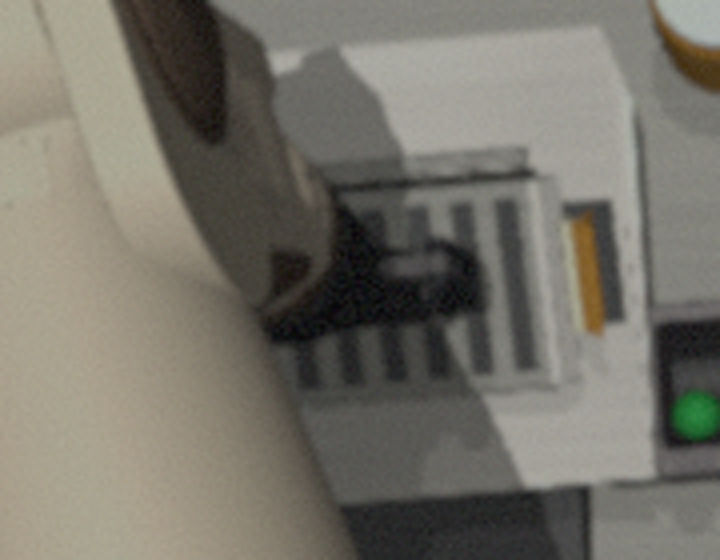

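>>> {"fn": "carry_out", "kwargs": {"rows": [[-0.02,0.03,0,0,1],[-0.04,0.06,0,0,1],[-0.04,0.1,0,0,1],[-0.04,0.13,0,0,1],[-0.04,0.13,0,0,1]], "force": 20}}

```text
time: 10.55
tool_pos: [564.8, 189.0, 304.7]
orientation: [-1.571, -0.043, 0.051]
contact_force: [-14.0, 0.1, 3.6]
gripper_width: 79.3
```

```bash
python3 look.py 12
```

```text
t 10.55 pos [564.753 188.984 304.689] yaw 0.060 F [-14.021   0.079   3.564] w 79.3
shift [-0.036 -0.074 -0.006] turn 0.00022504318262800416
[0.045 2.19  0.041]
```

View pics/scene12.png

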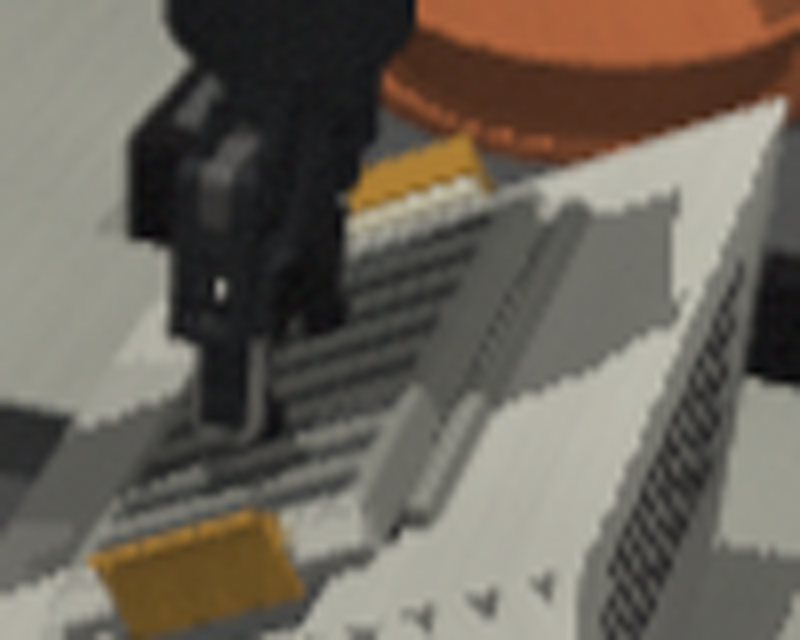

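View pics/top12.png

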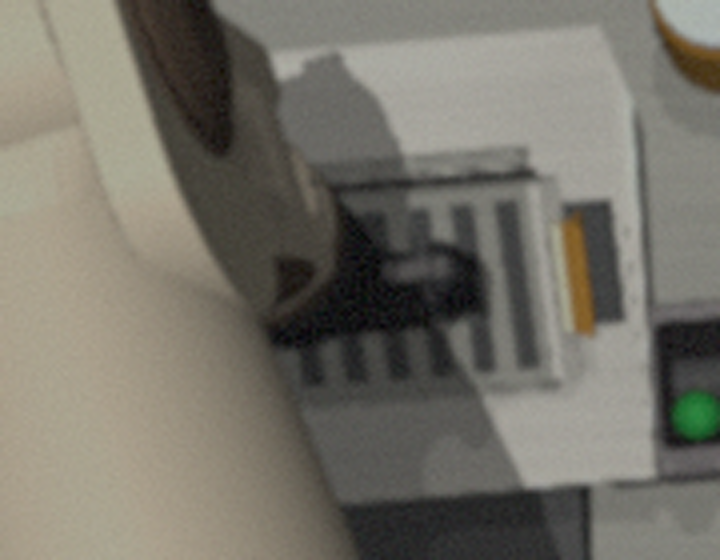

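>>> {"fn": "carry_out", "kwargs": {"rows": [[-0.04,-0.03,0,0,1],[-0.04,-0.03,0,0,-1],[-0.04,-0.03,0,0,-1],[-0.04,-0.03,0,0,-1],[-0.04,-0.03,0,0,-1]]}}

```text
time: 11.15
tool_pos: [564.3, 188.8, 306.9]
orientation: [-1.57, -0.047, 0.046]
contact_force: [-0.2, -0.4, 0.2]
gripper_width: 85.6
```

```bash
python3 look.py 13
```

```text
t 11.15 pos [564.27  188.789 306.95 ] yaw 0.059 F [-0.218 -0.392  0.176] w 85.6
shift [-0.026 -0.029 -0.002] turn -0.00047066154462906823
[-0.024 -0.007 -0.012]
```

View pics/scene13.png

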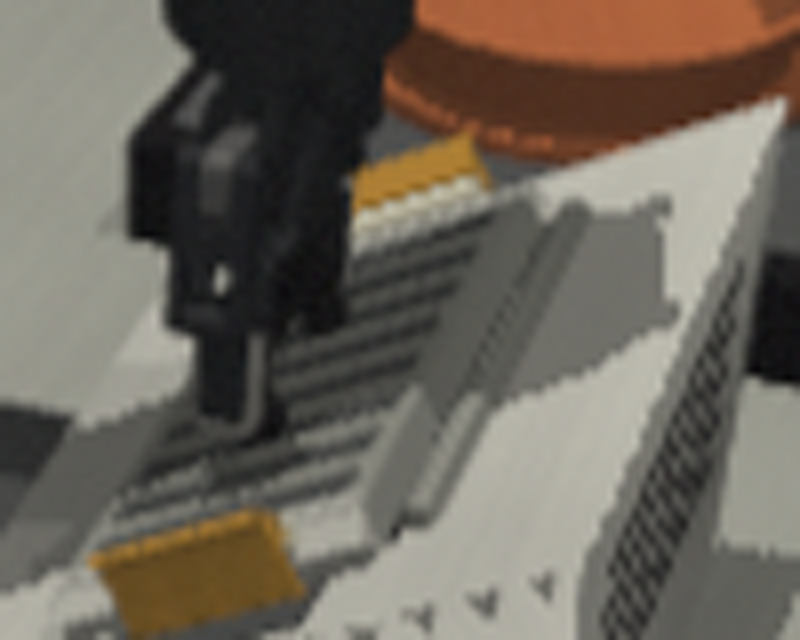

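View pics/top13.png

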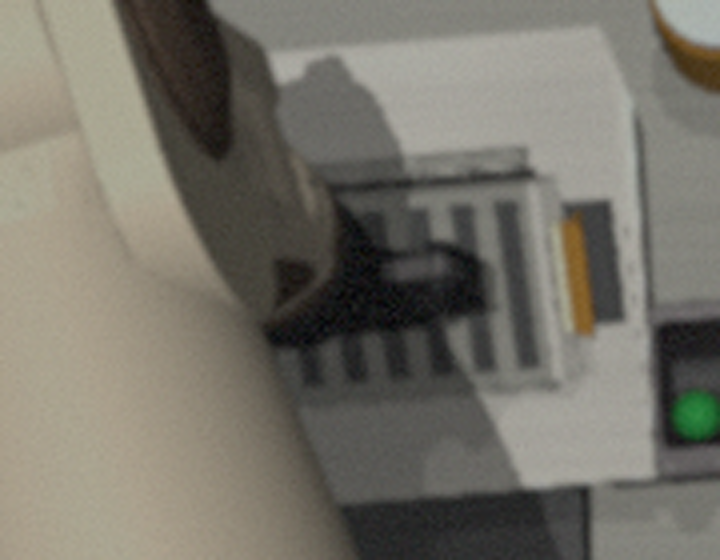

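>>> {"fn": "carry_out", "kwargs": {"rows": [[0,-0.3,0,0,-1],[0,-0.8,0,0,-1],[0,-1.5,0,0,-1],[0,-2.0,0,0,-1],[-0.8,-2.0,0,0,0],[-1.7,-2,0,0,1],[-2.6,-2,0,0,1],[-3.5,-2,0,0,1],[-4,-2,0,0,1],[-4,-2,0,0,1],[-4,-2,0,0,1]]}}

```text
time: 12.35
tool_pos: [364.2, 177.0, 408.1]
orientation: [-1.569, -0.049, 0.045]
contact_force: [0.3, 0.5, 1.1]
gripper_width: 0.1
```

```bash
python3 look.py 14;python3 -c "
from h import *
go(365,177,190,.0595)"
```

```text
t 12.35 pos [364.248 177.038 408.107] yaw 0.060 F [0.332 0.516 1.128] w 0.1
shift [ 3.977  2.004 -0.009] turn 0.0002880937743488035
[-0.039  0.01  -0.069]
t 12.45 pos [365.121 177.117 407.186] yaw 0.059 F [-0.395  0.887  0.562] w -0.2
shift [-0.006  4.344 -0.003] turn -0.00047624921105200724
```

View pics/scene14.png

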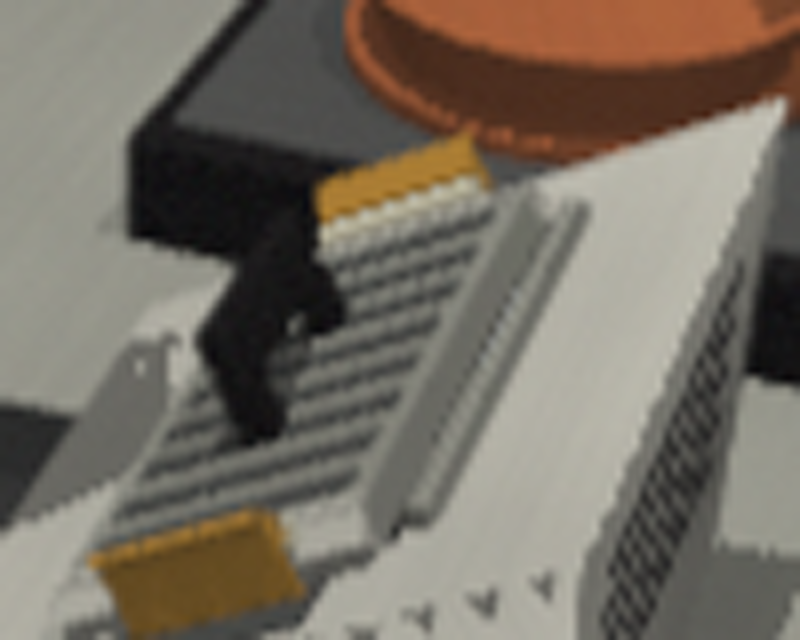

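View pics/top14.png

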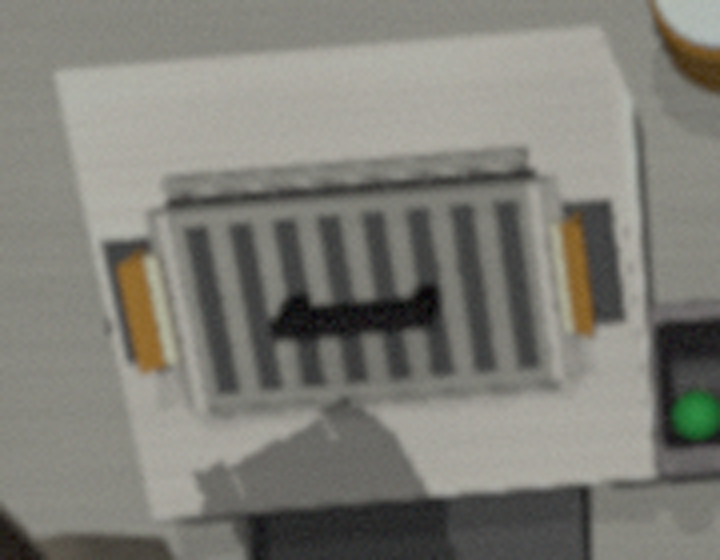

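```bash
python3 - <<'E'
from h import *
for n,(ox,oy,f) in(('scene',(320,110,8)),('top',(110,170,4))):
    im=cv2.imread(f'pics/{n}14.png')
    pr=lambda p:tuple(np.round((proj(n,bp(*p))-(ox,oy))*f+f/2).astype(int).tolist())
    for P,c in(([(55,-100,16),(55,100,16),(-55,100,16),(-55,-100,16)],(0,0,255)),([(55,-108,8),(55,108,8),(-55,108,8),(-55,-108,8)],(255,0,0)),([(6,-40,58),(6,40,58),(-6,40,58),(-6,-40,58)],(0,255,255)),([(-30,-106,17),(30,-106,17)],(0,255,0)),([(-30,106,17),(30,106,17)],(0,255,0)),([(59,-90,8),(59,90,8)],(255,0,255)),([(-59,-90,8),(-59,90,8)],(255,0,255))):
        cv2.polylines(im,[np.array([pr(p) for p in P])],len(P)>2,c,1)
    cv2.imwrite(f'pics/{n}14o.png',im)
E
```

```text
(no output)
```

View pics/scene14o.png

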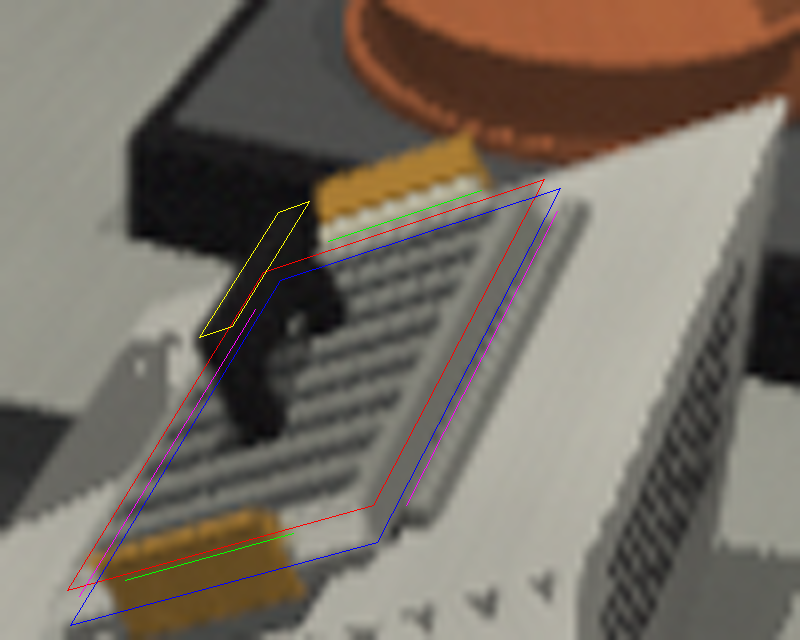

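View pics/top14o.png

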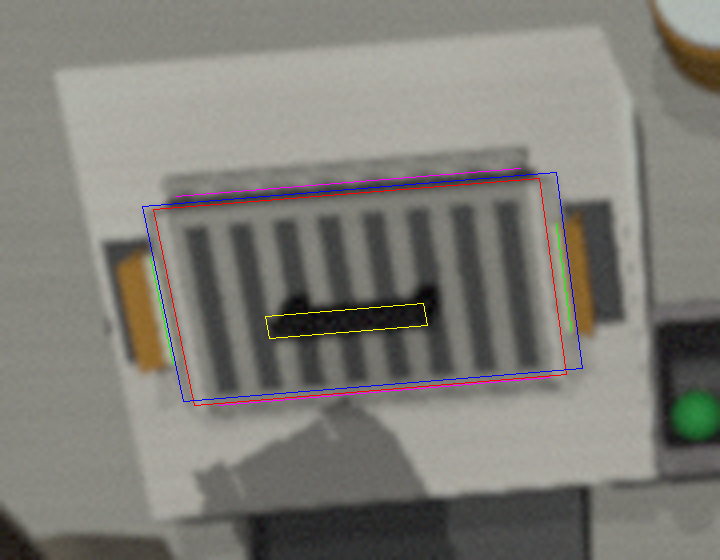

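```bash
python3 - <<'E'
from h import *
t0=np.load('pics/top0.npy');s0=np.load('pics/scene0.npy')
t=arm.read_camera('top');s=arm.read_camera('scene');np.save('pics/top15.npy',t);np.save('pics/scene15.npy',s)
def z(im,x,y,w,h,f):return cv2.resize(im[y:y+h,x:x+w,::-1],None,fx=f,fy=f,interpolation=cv2.INTER_CUBIC)
a=np.hstack([z(t0,132,222,34,46,8),z(t,132,222,34,46,8)]);b=np.hstack([z(t0,236,212,34,46,8),z(t,236,212,34,46,8)])
cv2.imwrite('pics/clipsT.png',np.hstack([a[:360],b[:360]])[:, :800] if False else np.vstack([a,b])[:600] if False else cv2.resize(np.hstack([a,b]),None,fx=.7,fy=.7))
a=np.hstack([z(s0,325,160,45,50,8),z(s,325,160,45,50,8)]);cv2.imwrite('pics/clipSr.png',a)
a=np.hstack([z(s0,350,118,45,35,8),z(s,350,118,45,35,8)]);cv2.imwrite('pics/clipSl.png',a)
E
```

```text
(no output)
```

View pics/clipsT.png

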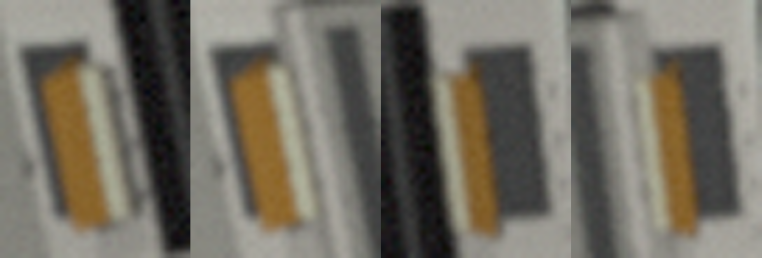

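View pics/clipSr.png

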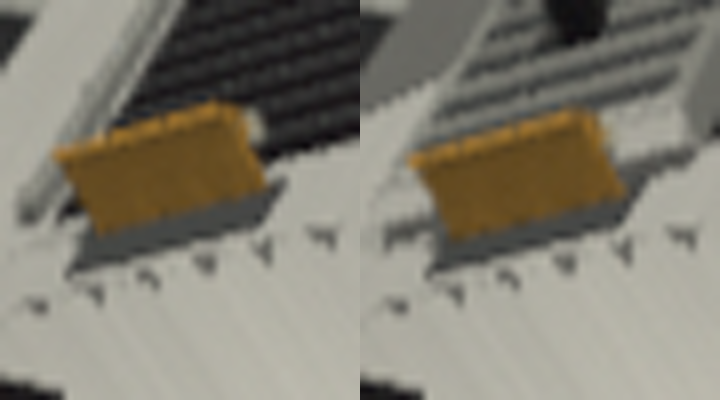

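View pics/clipSl.png

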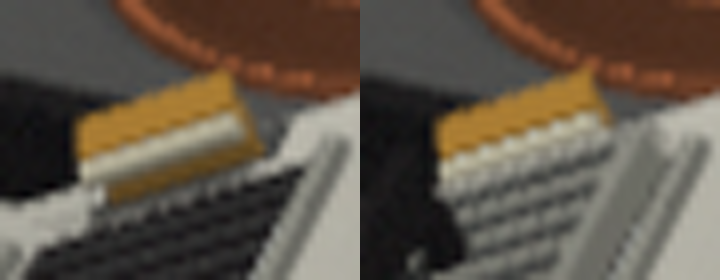

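```bash
python3 -c "
from h import *
go(564.3,188.8,306.9,.0595)"
```

```text
t 12.55 pos [365.268 177.103 406.641] yaw 0.059 F [-0.899 -0.874  0.242] w -0.2
shift [3.988 1.993 0.   ] turn -0.0007828528428271281
```

>>> {"fn": "carry_out", "kwargs": {"rows": [[0.8,0,0,0,-1],[1.7,0,0,0,-1],[2.6,0,0,0,-1],[3.4,0,0,0,-1],[3.99,0,0,0,-1],[3.99,0,0,0,-1],[3.99,0.5,0,0,-1],[3.99,1.0,0,0,-1],[3.99,1.3,0,0,-1],[3.99,1.3,0,0,-1]]}}

```text
time: 13.55
tool_pos: [563.4, 188.6, 338.9]
orientation: [-1.572, -0.043, 0.05]
contact_force: [-0.2, -0.6, -0.0]
gripper_width: 85.5
```

```bash
python3 -c "
from h import *
go(564.3,188.8,306.9,.0595)"
```

```text
t 13.55 pos [563.371 188.582 338.874] yaw 0.059 F [-0.198 -0.602 -0.004] w 85.5
shift [0.022 0.639 0.004] turn -0.0005728135436639387
```

>>> {"fn": "carry_out", "kwargs": {"rows": [[0.01,0.2,0,0,-1],[0.01,0.35,0,0,-1],[0.01,0.5,0,0,-1],[0.01,0.63,0,0,-1],[0.01,0.63,0,0,-1]]}}

```text
time: 14.05
tool_pos: [564.0, 188.8, 309.2]
orientation: [-1.571, -0.046, 0.047]
contact_force: [0.3, 0.1, -0.5]
gripper_width: 85.3
```

```bash
python3 -c "
from h import *
go(564.3,188.8,306.9,.0595)"
```

```text
t 14.05 pos [563.951 188.822 309.226] yaw 0.059 F [ 0.284  0.069 -0.467] w 85.3
shift [ 0.007  0.047 -0.001] turn -0.0002617750022107096
```

Grip, shift 2 mm toward +y, then press along the bed normal.

>>> {"fn": "carry_out", "kwargs": {"rows": [[0,0,0,0,1],[0,0,0,0,1],[0,0,0,0,1],[0,0,0,0,1],[0,0,0.02,0,1],[0,0,0.045,0,1],[0,0,0.045,0,1]], "force": 30}}

```text
time: 14.75
tool_pos: [563.9, 190.8, 310.3]
orientation: [-1.571, -0.046, 0.047]
contact_force: [-2.8, -3.7, -1.7]
gripper_width: 79.4
```

```bash
python3 -c "
from h import *
bed(0)"
```

```text
t 14.75 pos [563.911 190.808 310.252] yaw 0.059 F [-2.804 -3.701 -1.721] w 79.4
shift [-0.021  0.037 -0.043] turn -0.00044200097542540506
```

>>> {"fn": "carry_out", "kwargs": {"rows": [[0.02,0.03,0.045,0,1],[0.04,0.07,0.045,0,1],[0.05,0.09,0.045,0,1],[0.05,0.09,0.045,0,1]]}}

```text
time: 15.15
tool_pos: [564.3, 191.8, 310.1]
orientation: [-1.573, -0.045, 0.047]
contact_force: [-27.0, -16.9, 31.8]
gripper_width: 79.3
```

```bash
python3 -c "
from h import *
bed(0)"
```

```text
t 15.15 pos [564.275 191.778 310.106] yaw 0.058 F [-26.983 -16.883  31.773] w 79.3
shift [-0.029  0.034 -0.062] turn -0.0013181101884167379
```

>>> {"fn": "carry_out", "kwargs": {"rows": [[-0.03,-0.06,-0.04,0,1],[-0.05,-0.09,-0.05,0,1],[-0.05,-0.09,-0.05,0,1]]}}

```text
time: 15.45
tool_pos: [564.1, 190.8, 310.3]
orientation: [-1.571, -0.047, 0.046]
contact_force: [-2.1, -1.2, 1.0]
gripper_width: 79.5
```

```bash
python3 -c "
from h import *
bed(0)
t=arm.read_camera('top');np.save('pics/top16.npy',t)
t0=np.load('pics/top0.npy')
z=lambda im,x,y,w,h,f:cv2.resize(im[y:y+h,x:x+w,::-1],None,fx=f,fy=f,interpolation=cv2.INTER_CUBIC)
cv2.imwrite('pics/clipsT16.png',np.hstack([z(a,x,y,34,46,6) for x,y in((132,222),(236,212)) for a in (t0,t)]))"
```

```text
t 15.45 pos [564.075 190.849 310.336] yaw 0.059 F [-2.058 -1.163  1.025] w 79.5
shift [-0.024  0.039 -0.044] turn -0.0007122562998622406
```

View pics/clipsT16.png

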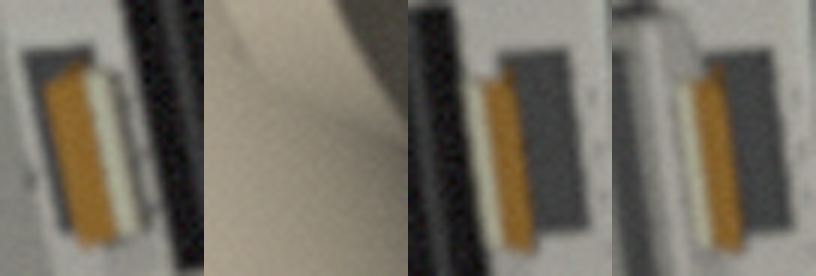

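>>> {"fn": "carry_out", "kwargs": {"rows": [[0,0,0,0,-1],[0,0,0,0,-1],[0,0,0,0,-1],[0,-0.3,0,0,-1],[0,-0.8,0,0,-1],[0,-1.5,0,0,-1],[-0.2,-2.0,0,0,0],[-1.0,-2,0,0,1],[-1.9,-2,0,0,1],[-2.8,-2,0,0,1],[-3.6,-2,0,0,1],[-4,-2,0,0,1]]}}

```text
time: 16.7
tool_pos: [361.6, 178.5, 412.1]
orientation: [-1.569, -0.048, 0.045]
contact_force: [0.2, 0.5, -0.1]
gripper_width: 0.3
```

```bash
python3 look.py 17;python3 -c "
from h import *
go(365,177,190,.0595)
t=np.load('pics/top0.npy');print('jar',plane('top',(287,332),110))"
```

```text
t 16.70 pos [361.642 178.513 412.074] yaw 0.060 F [ 0.216  0.482 -0.088] w 0.3
shift [ 4.028  2.082 -0.041] turn 0.00028170813611351486
[ 0.006 -0.02   0.028]
t 16.80 pos [362.175 178.718 412.439] yaw 0.060 F [ 0.163  0.531 -1.346] w 0.1
shift [ 0.041  4.449 -0.044] turn 0.0008995577871379334
jar [388.552  10.769 110.   ]
```

View pics/scene17.png

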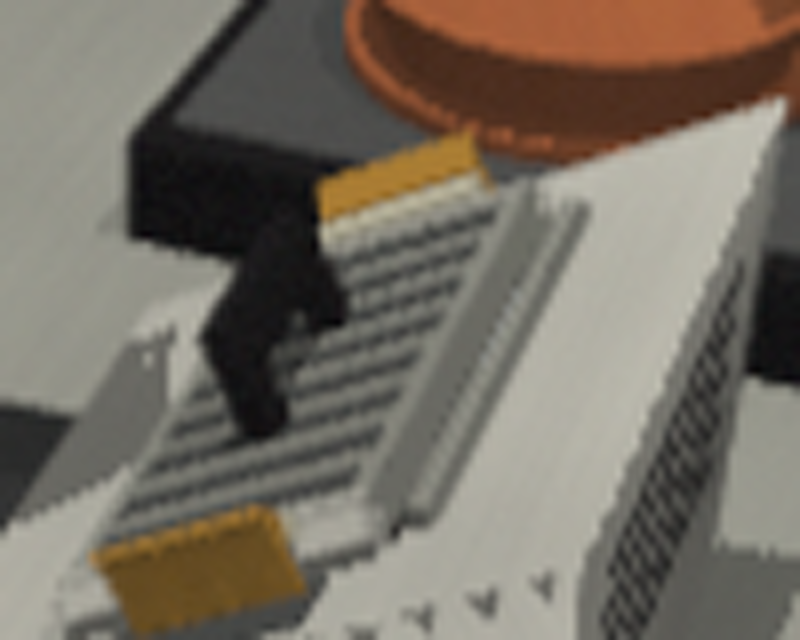

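View pics/top17.png

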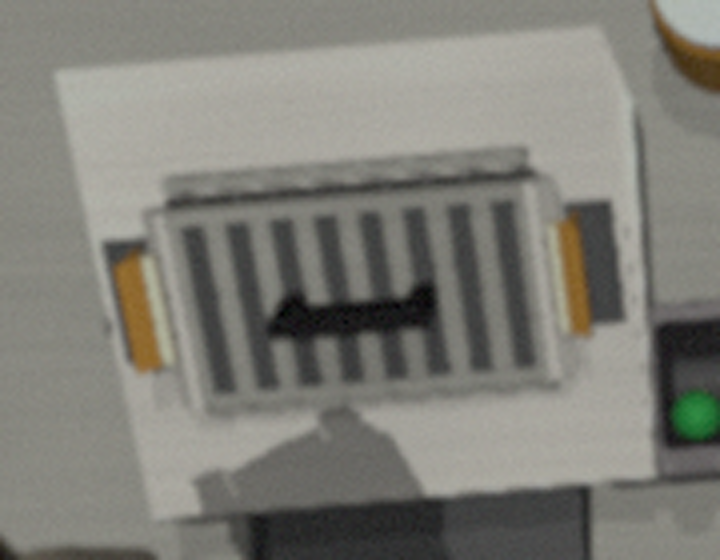

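>>> {"fn": "carry_out", "kwargs": {"rows": [[0.04,0.8,-0.04,0,1],[0.04,1.7,-0.04,0,1],[0.04,2.6,-0.04,0,1],[0.04,3.4,-0.04,0,1],[0.04,4.1,-0.04,0,1],[0.04,4.45,-0.04,0,1],[0.2,4.45,-0.04,0,1],[0.5,4.45,-0.04,0,1],[0.8,4.45,-0.04,0,1],[1.1,4.45,-0.04,0,1],[1.35,4.45,-0.04,0,1],[1.4,4.45,-0.04,0,1]]}}

```text
time: 18.0
tool_pos: [436.3, 181.4, 188.9]
orientation: [-1.57, -0.048, 0.045]
contact_force: [0.3, -0.2, -0.4]
gripper_width: 0.2
```

```bash
python3 -c "
from h import *
go(445,182,190,.0595)"
```

```text
t 18.00 pos [436.341 181.397 188.897] yaw 0.059 F [ 0.316 -0.225 -0.367] w 0.2
shift [ 0.174 -0.022  0.002] turn -0.0008830535819240801
```

>>> {"fn": "carry_out", "kwargs": {"rows": [[0.06,0,0,0,1],[0.12,0,0,0,1],[0.18,0,0,0,1],[0.24,0,0,0,1],[0.28,0,0,0,1],[0.28,0,0,0,1]]}}

```text
time: 18.6
tool_pos: [446.4, 181.9, 187.8]
orientation: [-1.57, -0.042, 0.052]
contact_force: [-20.0, -1.1, 14.3]
gripper_width: -0.2
```

```bash
python3 -c "
from h import *
go(445,182,190,.0595)
im=arm.read_camera('scene');crop(im,250,120,450,250,4,'pics/s18.png')"
```

```text
t 18.60 pos [446.363 181.855 187.763] yaw 0.060 F [-19.966  -1.078  14.251] w -0.2
shift [-0.027 -0.045  0.005] turn 0.0005175032153094603
```

View pics/s18.png

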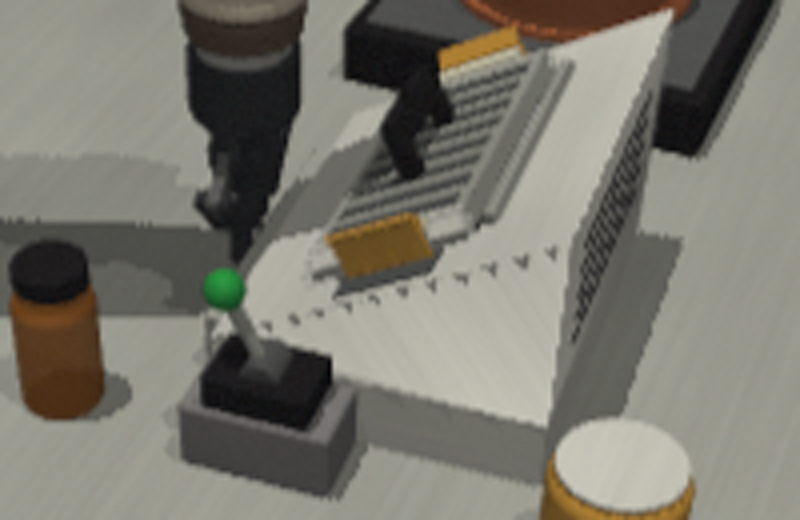

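>>> {"fn": "carry_out", "kwargs": {"rows": [[-0.4,0,0,0,1],[-0.9,-0.1,0,0,1],[-1.1,-0.7,0,0,1],[-1.1,-1.5,0,0,1],[-1.1,-2.3,0,0,1],[-1.1,-2.9,0,0,1],[-1.1,-2.9,0,0,1]]}}

```text
time: 19.35
tool_pos: [394.0, 179.0, 337.2]
orientation: [-1.568, -0.052, 0.041]
contact_force: [-0.5, -0.2, -0.4]
gripper_width: -0.0
```

```bash
python3 -c "
from h import *
go(463.4,11.4,331,.0595)
im=arm.read_camera('top');crop(im,110,170,310,330,4,'pics/t19.png')
im=arm.read_camera('scene');crop(im,250,120,450,250,4,'pics/s19.png')"
```

```text
t 19.35 pos [394.001 179.014 337.164] yaw 0.059 F [-0.525 -0.236 -0.36 ] w -0.0
shift [ 1.186  0.123 -3.429] turn -0.00018331609477242883
```

View pics/t19.png

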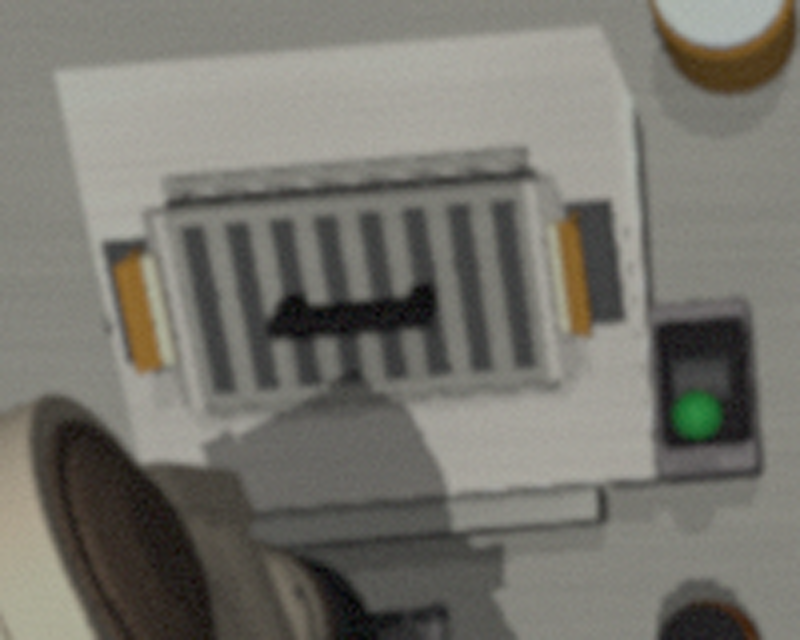

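View pics/s19.png

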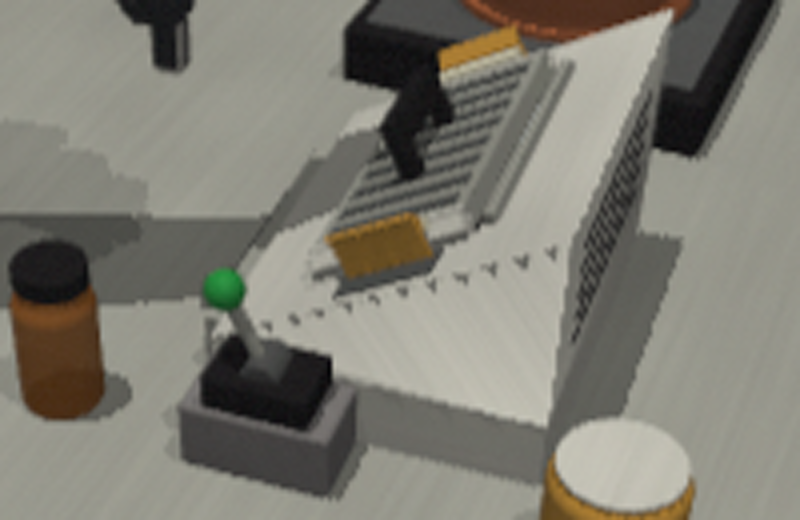

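```bash
python3 -c "
from h import *
print(plane('top',(110+604/4-.4,170+522/4-.4),46))
q=proj('top',[462.5,77.5,46]);print((q-[110,170])*4+2)"
```

```text
[461.332  74.962  46.   ]
[599.907 520.434]
```

>>> {"fn": "carry_out", "kwargs": {"rows": [[0.2,0,-0.6,0,1],[0.5,0,-1.3,0,1],[0.8,0,-2.1,0,1],[1.1,0,-2.9,0,1],[1.19,0,-3.35,0,1],[1.19,0,-3.43,0,1],[1.19,0,-3.43,0,1]]}}

```text
time: 20.15
tool_pos: [462.7, 10.6, 331.5]
orientation: [-1.57, -0.044, 0.047]
contact_force: [0.5, 0.5, 0.0]
gripper_width: 0.2
```

```bash
python3 -c "
from h import *
go(463.4,11.4,286,.0595)"
```

```text
t 20.15 pos [462.741  10.646 331.499] yaw 0.058 F [0.527 0.541 0.021] w 0.2
shift [0.016 0.91  0.014] turn -0.0018828572857049058
```

>>> {"fn": "carry_out", "kwargs": {"rows": [[0,0.5,0,0,1],[0,0.92,0,0,1],[0,0.92,0,0,1],[0.3,0.92,0,0,1],[0.5,0.92,0,0,1],[0.7,0.92,0,0,1],[0.9,0.92,0,0,1],[1.1,0.92,0,0,1],[1.3,0.92,0,0,1],[1.45,0.92,0,0,1],[1.45,0.92,0,0,1]]}}

```text
time: 21.25
tool_pos: [536.2, 15.3, 286.3]
orientation: [-1.57, -0.046, 0.047]
contact_force: [-0.1, -0.2, -0.1]
gripper_width: -0.2
```

```bash
python3 -c "
from h import *
go(541,16,286,.0595)
im=arm.read_camera('scene');crop(im,250,120,450,250,4,'pics/s20.png')"
```

```text
t 21.25 pos [536.208  15.33  286.345] yaw 0.059 F [-0.093 -0.243 -0.123] w -0.2
shift [0.096 0.007 0.008] turn -0.0004111263687759728
```

View pics/s20.png

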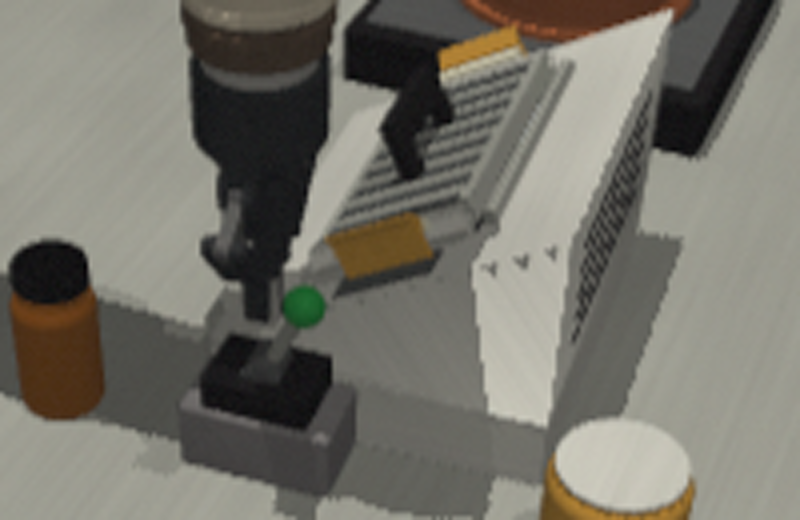

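Lever is over; push until the end stop resists.

>>> {"fn": "carry_out", "kwargs": {"rows": [[0.05,0,0,0,1],[0.1,0,0,0,1],[0.15,0,0,0,1],[0.19,0,0,0,1],[0.19,0,0,0,1]]}}

```text
time: 21.8
tool_pos: [543.1, 15.8, 286.4]
orientation: [-1.571, -0.042, 0.051]
contact_force: [-15.8, -1.1, 6.9]
gripper_width: 0.1
```

```bash
python3 -c "
from h import *
go(541,16,286,.0595)"
```

```text
t 21.80 pos [543.139  15.802 286.443] yaw 0.059 F [-15.827  -1.132   6.865] w 0.1
shift [-0.042  0.009  0.006] turn -0.00032828205586866305
```

>>> {"fn": "carry_out", "kwargs": {"rows": [[-0.3,0,0,0,1],[-0.7,-0.2,0,0,1],[-1.2,-1.0,0,0,1],[-1.8,-2.0,0,0,1],[-2.6,-2.5,0,0,1],[-3.5,-2.5,-0.5,0,1],[-4,-2.5,-1.4,0,1],[-4,-2.5,-2.3,0,1],[-4,-2.5,-3.2,0,1],[-4,-2.5,-3.6,0,1],[-4,-2.5,-3.6,0,1]]}}

```text
time: 22.9
tool_pos: [355.7, -177.8, 411.7]
orientation: [-1.571, -0.044, 0.043]
contact_force: [-0.4, 0.6, -0.7]
gripper_width: -0.1
```

```bash
python3 look.py 21; python3 -c "
from h import *
t=arm.read_camera('top');s=arm.read_camera('scene');cv2.imwrite('pics/t22.png',t[:,:,::-1]);np.save('pics/top22.npy',t)
crop(s,240,110,440,260,4,'pics/s22.png')
def ball(n,im):
    h=cv2.cvtColor(im,cv2.COLOR_RGB2HSV);m=((h[...,0]>50)&(h[...,0]<75)&(h[...,1]>130)).astype(np.uint8)
    k,l,st,c=cv2.connectedComponentsWithStats(m);return [(tuple(c[i]),st[i,4]) for i in range(1,k) if 20<st[i,4]<400]
a=ball('scene',s);b=ball('top',t);print(a,b);p=tri(a[0][0],b[0][0]);print('ball',p)
# lever angle
d=p[:2]-[536.2,15.8];xu=d@[np.cos(.0595),np.sin(.0595)];print('xu',xu,'joint',.5+np.arctan2(xu,p[2]-72))
"
```

```text
t 22.90 pos [ 355.667 -177.784  411.711] yaw 0.056 F [-0.415  0.602 -0.707] w -0.1
shift [4.546 2.064 7.087] turn -0.00394772808425943
[0.037 0.055 0.023]
[((np.float64(327.3918918918919), np.float64(197.3108108108108)), np.int32(74))] [((np.float64(282.3103448275862), np.float64(248.33333333333334)), np.int32(87))]
ball [564.781  17.925 125.653]
xu 28.656921115131595 joint 0.9905642286750482
```

View pics/t22.png

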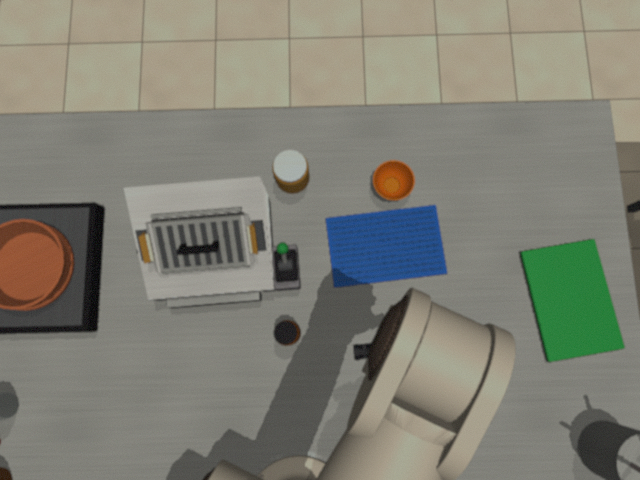

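View pics/s22.png

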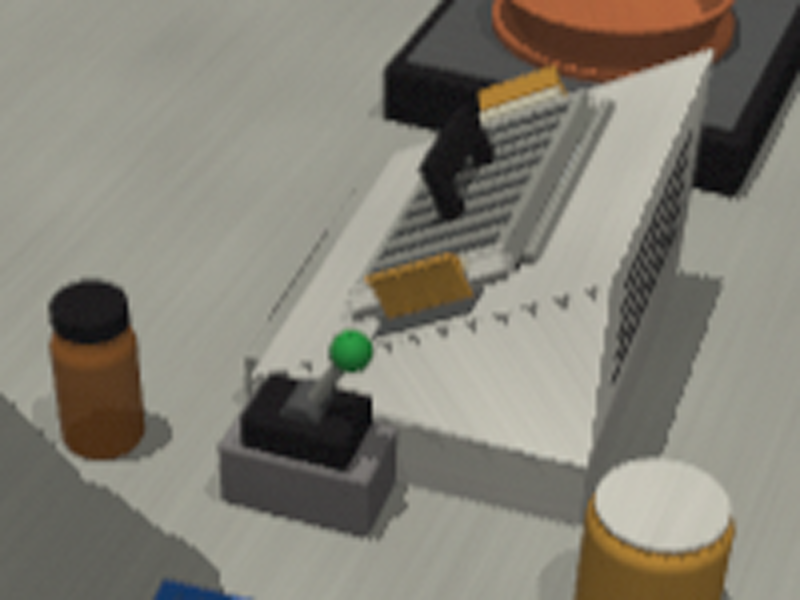

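View pics/top21.png

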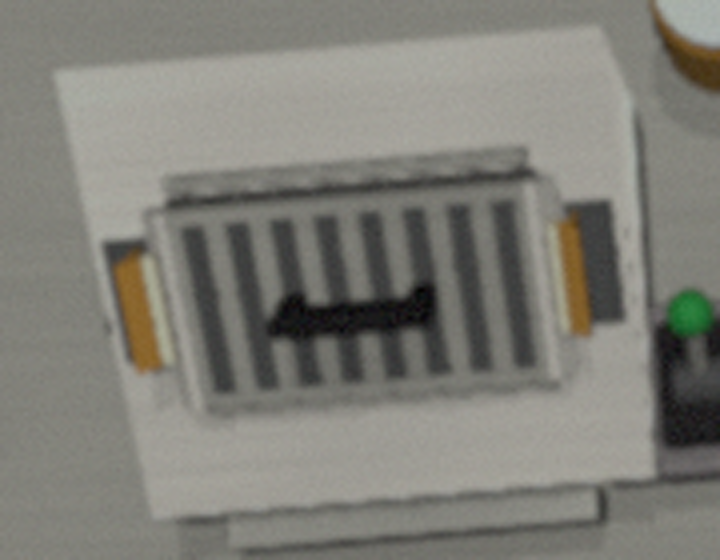

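```bash
python3 - <<'E'
from h import *
t=np.load('pics/top22.npy');s=arm.read_camera('scene');np.save('pics/scene22.npy',s)
def hyp(k):
    if k==0: return lambda x,y,z:bp(x-4,y,z)
    th=np.deg2rad(-4.2) # lower side raised 8
    def f(x,y,z):
        X=x*np.cos(th)-z*np.sin(th);Z=x*np.sin(th)+z*np.cos(th);return bp(X-5,y,Z+4)
    return f
out={}
for n,im,(ox,oy,w,h,f) in(('scene',s,(325,115,85,85,9)),('top',t,(142,205,115,75,7))):
    base=cv2.resize(im[oy:oy+h,ox:ox+w,::-1],None,fx=f,fy=f,interpolation=cv2.INTER_CUBIC)
    for k,c in((0,(0,0,255)),(1,(0,255,255))):
        H=hyp(k);pr=lambda p:((proj(n,H(*p))-(ox,oy))*f+f/2).round().astype(int)
        for P in([(55,-100,16),(55,100,16),(-55,100,16),(-55,-100,16)],[(6,-40,58),(6,40,58),(-6,40,58),(-6,-40,58)]):
            cv2.polylines(base,[np.array([pr(p) for p in P])],True,c,1)
    cv2.imwrite(f'pics/{n}22o.png',base)
for p in((-130,-105),(-130,105)):
    w=np.array([586+p[0]*np.cos(.0595)-p[1]*np.sin(.0595),190+p[0]*np.sin(.0595)+p[1]*np.cos(.0595),46]);print((proj('top',w)-[110,170])*4+2)
E
```

```text
[599.986 520.478]
[228.182 551.761]
```

View pics/scene22o.png

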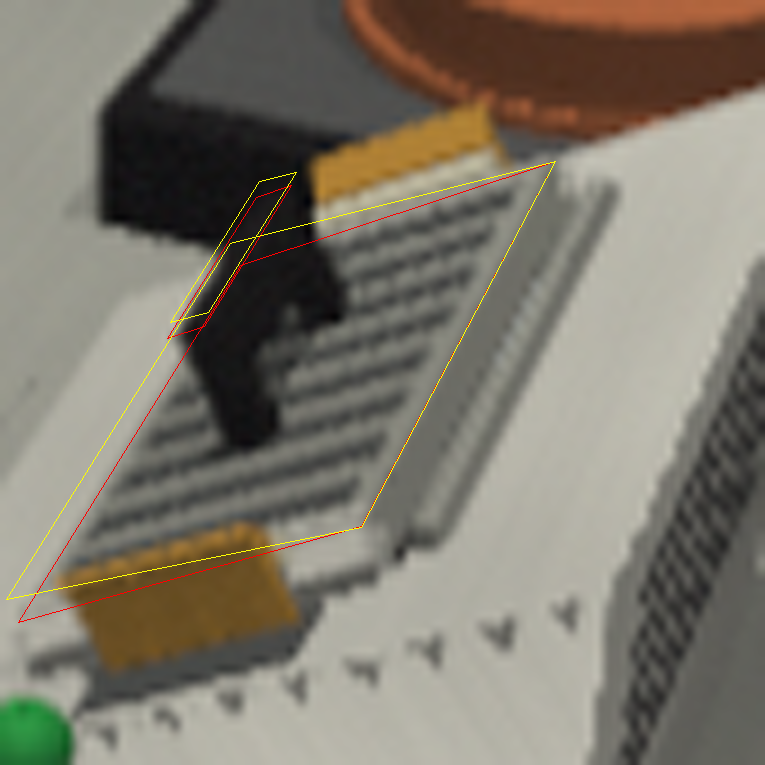

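View pics/top22o.png

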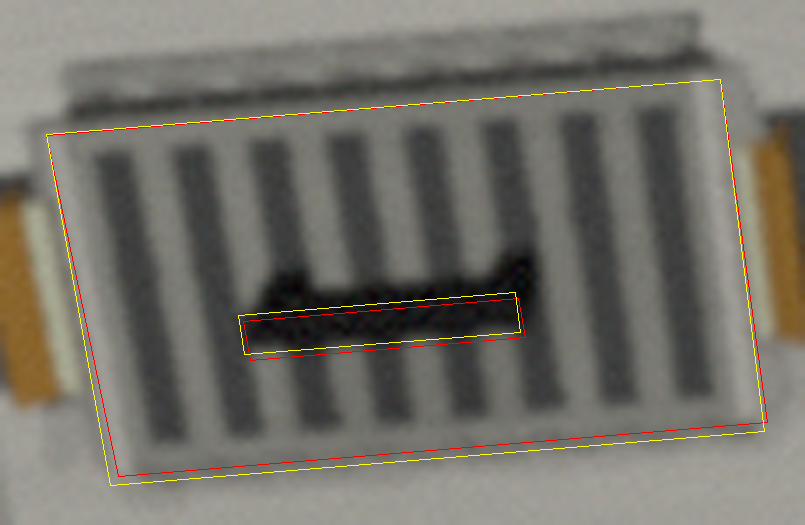

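```bash
python3 -c "
from bench import arm
s=arm.sense();print(s['time'],s['contact_force'],abs(s['qd']).max());print(arm.sign_off())"
```

```text
23.15 [0.72753111 0.3949434  0.21557959] 0.006447590763922947
the job is handed in; nothing more can be done
None
```

I fitted the filter, shut the drawer and flipped the fan switch to on, in that order, and handed the job in at 23.2 s. No verdict was reported.

**Filter:**
- I gripped the handle bar by its ends so the filter could pivot to the bed's slope, then pressed it in along the bed normal.
- On the first press the lower edge rode onto the lower ledge. I slid the filter up the slope and pressed again.
- After I let go, the clips stood unevenly, about 0 mm left and 3.5 mm right. I re-gripped, moved the filter about 2 mm sideways and pressed once more.
- That press met a hard stop at about 42 N along the normal; the sideways shift was applied twice, giving a brief 17 N side load.
- In the last pictures both clips stand about 2 mm out. The panel outline matches the flat, seated position, sitting 2 to 4 mm down the slope, within the play.

**Drawer:** I pushed it until it resisted with 20 N. Its front corners are within 1 to 3 mm of the shut position in the top view.

**Switch:** I pushed it to its stop at about 16 N. The lever angle measured from both cameras is 0.99 of 1.0.

The jar, bowl and canister look unmoved in the final top picture, though I did not measure them. The arm ended clear of everything.

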